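# Put the sanding drums away by size

### The arm

A 6-joint arm with a two-finger parallel gripper is mounted at the origin on the work surface. World frame = base frame: x ahead of the robot, y to its left, z up, the work surface at z = 0. Lengths are in m, angles in degrees, forces in N, time in s.
With the tool pointing down it reaches from about 0.3 to 0.75 m from the base axis. Payload 8.5 kg.
Tool frame: the origin (TCP) lies midway between the tips of the shut fingers; the grasp point (between the pads) lies 19 mm behind it (env.pinch_z is the z of the grasp point in the tool frame, in m); z points along the fingers, y is the line along which they close (so a half turn about z gives the same grasp; the last joint's range is limited). The gripper opens to 85 mm and grips with 20 to 120 N. Pads are 22 mm wide; open, the fingers measure 114 mm over their backs; the gripper's body (76 mm by 85 mm) begins 54 mm behind the grasp point. The pads swing forward as they close: fully open they stand 13 mm farther back than shut.
Start: joints at [-88.596, 21.807, 74.336, -0, 83.858, -12.336], TCP at [0.131, -0.534, 0.231] pointing down, gripper open.
Joint ranges: [-178.18, 178.18], [-50.72, 133.34], [12.68, 142.11], [-81.47, 261.47], [9.98, 163.14], [-165.26, 165.26]. Speed limits (degrees/s): [136.94, 136.94, 180, 180, 180, 180].

### API

Orientations are given as a 3x3 rotation matrix whose columns are the frame's x, y, z axes.
In Python, from rig import env gives the robot as it stands.
- The arm moves only by the tool arm_command, never from a script. Its argument "deltas" is a list of rows, each an object of numbers: "rx", "ry", "rz": the turn, a rotation vector about the tool's x, y, z in rad; "dx", "dy", "dz": the shift along the tool's x, y, z in m; "fingers": the finger opening in m, from 0 to 0.0854. In form: [{"rx": .., "ry": .., "rz": .., "dx": .., "dy": .., "dz": .., "fingers": ..}, ...]. A call has 1 to 12 rows; each row shifts and turns the commanded pose from where the row before left it, along the tool's axes as they then stand; what a row does not reach is not made up. A row lasts 1/10 s, in which the tool goes at most 50 mm and 8.59 degrees, less where a joint would pass 70% of its speed; a pose out of reach is approached as far as the arm can. A call is refused whole if a number of a shift passes 0.05 or a number of a turn 0.15, either way. A call with a gripper value outside its range is refused whole. The fingers move at their own pace and stop on an object; "squeeze" is the grip in N (left out, the last holds). Time passes only in rows, so rows that do not move let the fingers close. It gives the time, the measured TCP pose, the force, the opening and the grip force at its end, in the units of the state.
- env.observe(): the state, without advancing time (a new reading comes with each control period).
- env.get_image(name): name is "scene" or "top"; returns a dict with "color" (384x512x3 uint8, blue, green, red), "camera_matrix" (3x3 intrinsics, pixels), "k1" (the pictures are not rectified: a ray, as slopes to the right and down, at radius r is drawn at 1 + k1 r^2 times it, then the intrinsics apply), "eye" and "orientation" of the camera in the world. Camera axes: x right, y up, looking along -z (the intrinsics and any distortion apply to the point x, -y, -z); pixel columns grow to the right and rows downward; lengths in m; the calibration is good to about 2 mm. A picture is of the moment at which its call begins. There is no depth.
- env.close_job(): hands the job in; it is judged then, once.
Trained networks look in a picture, given as the dict that the camera call returned (one of the last four; its "shot" number tells which), for a name from the list of things; names that differ only in an ending like _2 or _b are one class to them, and where a whole thing is asked for, a point or a joint stands for the part that bears it (a point fixed in the world has none). Each returns a list of dicts, best first, with "p" (0 to 1); they miss things now and then, are a little off and sometimes report something else, mostly with a low value. They report only what shows in the picture. A call takes as long as a camera call. They do not tell look-alikes from the thing itself.
- env.look_for(query, picture): "box" ([left, top, right, bottom] in pixels, round what is visible of it).
- env.tip_of(query, picture): "location" ([column, row] in pixels: a listed point, or the origin of a listed thing).
The state is a dict: "time_s": time; "q": joint angles; "qvel": joint speeds; "joint_efforts": joint torques, N m; "position": TCP position; "tool_rot": TCP orientation; "ft_force": force on the tool from outside, world axes, zero at the start; "wrist_torque": the same for the moment, N m; "grip_width": finger opening in m; "gripper_force": force on a finger pad.
Only numpy, scipy, OpenCV 4.12 (cv2) and the standard library are available. Lean on these libraries where they do the work, as an engineer would, in place of code of your own. Each camera call takes 0.05 s, during which the arm holds its last target. There are 200 camera calls.

### The job

Put the four sanding drums away on the rack, one upright in the middle of each rubber pad, in order of diameter with the smallest on the pad next to the upright steel end bracket and the largest at the far end. The largest drum is stored with the knobbed cap on it: seat the cap so that its cross-shaped key drops fully into the cross slot on top of that drum. Do not tip over the drums or the cap on the way.

Things in the scene. Friction and masses are not known exactly. Their poses are not given: they have to be found in the camera images.
- drum26: Sanding drum 26 mm in diameter, loose, upright: brown sleeve 55 mm high, topped by a 10 mm high aluminium hub of four square blocks with a cross slot 5 mm wide, 10 mm deep between them (65 mm in all). Origin: centre of the underside, z up; the slots run along x and y. The cap's key does not fit this slot.
- drum38: Sanding drum 38 mm in diameter, loose, upright: brown sleeve 55 mm high, topped by a 10 mm high aluminium hub of four square blocks with a cross slot 8 mm wide, 10 mm deep between them (65 mm in all). Origin: centre of the underside, z up; the slots run along x and y. The cap's key does not fit this slot.
- drum50: Sanding drum 50 mm in diameter, loose, upright: brown sleeve 55 mm high, topped by a 10 mm high aluminium hub of four square blocks with a cross slot 11 mm wide, 10 mm deep between them (65 mm in all). Origin: centre of the underside, z up; the slots run along x and y. The cap's key does not fit this slot.
- drum62: Sanding drum 62 mm in diameter, loose, upright: brown sleeve 55 mm high, topped by a 10 mm high aluminium hub of four square blocks with a cross slot 16 mm wide, 10 mm deep between them (65 mm in all). Origin: centre of the underside, z up; the slots run along x and y. The largest drum: hub 42 mm across, the cap's key fits it with 3.5 mm of play each side.
- cap: Knobbed cap, loose, upright on its key: steel cross key below (two crossed bars 40 x 9 mm along x and y, 8 mm deep), flange 50 mm in diameter, 8 mm thick, round black grip 28 mm in diameter, 32 mm high on top (48 mm in all). Origin: centre of the key's underside, z up. Fits in any quarter turn; seated, its flange rests on the hub, its origin 57 mm above the drum's.
- pad_a: Fixed round black rubber pad, 70 mm in diameter, 3 mm thick: the first of four in a straight row, 85 mm apart, from the left (+y) end of the rack, a low brown board of 100 x 430 x 18 mm on the table. Origin: centre of the pad's underside, 18 mm above the table (upper face at 21 mm); its y axis runs along the row.
- pad_b: Fixed round black rubber pad, 70 mm in diameter, 3 mm thick: the second of four in a straight row, 85 mm apart, from the left (+y) end of the rack, a low brown board of 100 x 430 x 18 mm on the table. Origin: centre of the pad's underside, 18 mm above the table (upper face at 21 mm); its y axis runs along the row.
- pad_c: Fixed round black rubber pad, 70 mm in diameter, 3 mm thick: the third of four in a straight row, 85 mm apart, from the left (+y) end of the rack, a low brown board of 100 x 430 x 18 mm on the table. Origin: centre of the pad's underside, 18 mm above the table (upper face at 21 mm); its y axis runs along the row.
- pad_d: Fixed round black rubber pad, 70 mm in diameter, 3 mm thick: the fourth of four in a straight row, 85 mm apart, from the left (+y) end of the rack, a low brown board of 100 x 430 x 18 mm on the table. Origin: centre of the pad's underside, 18 mm above the table (upper face at 21 mm); its y axis runs along the row.
- bracket: Upright steel end bracket, 70 mm wide across the row and 55 mm high, fixed on one end of the rack, left or right, 67 mm beyond the middle of the last pad (a dark wooden block 12 mm high is fixed at the other end). Origin: centre of its foot, z up.
Not all that is in view belongs to the job. What is shaped like the drum62 but orange is not meant.

How it is judged:
By the outcome, as a careful person would: the job done as asked, in the order asked, and still so for the second after the job is handed in, with the robot touching nothing.
It also fails if it takes over 112 s, if anything falls off the work surface, if the arm or the gripper's body presses on something with over 40 N, if the wrist force passes 120 N, or if a joint passes its speed limit or range.

## Working session

There is one attempt and no reset: what is moved stays moved. The work goes in short steps, Python scripts to look and compute and a tool call to move; the robot and the scene stay as the last step left them, time stands still between calls to the robot, and variables do not carry over. Pictures are saved under pics/ and viewed, at most 14 in all, crops included, and the job is handed in when it is done.

Besides the shell and the picture viewer there is one more tool, called after "Emit:" as name(argument=value, ...), one argument or row to a line, values as JSON. arm_command: Moves the arm, as the interface text tells. Its arguments: {"type":"object","properties":{"deltas":{"type":"array"},"squeeze":{"type":"number"}},"required":["deltas"]}

```bash
mkdir -p pics; ls; cat > h.py <<'E'
import numpy as np, cv2
from rig import env
def ray(im,uv):
    K=np.array(im["camera_matrix"]);k=im["k1"];d=np.array([(uv[0]-K[0,2])/K[0,0],(uv[1]-K[1,2])/K[1,1]])
    s=d.copy()
    for _ in range(20): s=d/(1+k*(s@s))
    v=np.array(im["orientation"])@np.array([s[0],-s[1],-1]);return np.array(im["eye"]),v/np.linalg.norm(v)
def at_z(im,uv,z):
    e,v=ray(im,uv);return e+v*(z-e[2])/v[2]
def tri(rs):
    A=sum(np.eye(3)-np.outer(v,v) for e,v in rs);b=sum((np.eye(3)-np.outer(v,v))@e for e,v in rs)
    p=np.linalg.solve(A,b);return p,max(np.linalg.norm(np.cross(v,p-e)) for e,v in rs)
def proj(im,P):
    K=np.array(im["camera_matrix"]);c=np.array(im["orientation"]).T@(np.array(P)-im["eye"])
    s=np.array([c[0],-c[1]])/-c[2];s=s*(1+im["k1"]*(s@s));return K[:2,:2]@s+K[:2,2]
E
python3 - <<'E'
from h import *
np.set_printoptions(precision=4,suppress=True)
a,b=env.get_image("scene"),env.get_image("top")
cv2.imwrite("pics/s0.png",a["color"]);cv2.imwrite("pics/t0.png",b["color"])
for im in(a,b): print(im["eye"],im["camera_matrix"],im["k1"],im["orientation"])
for n in["drum26","drum38","drum50","drum62","cap","pad_a","bracket"]:
    for im in(a,b): print(n,[(np.round(d["location"],1),round(d["p"],2)) for d in env.tip_of(n,im)],[(np.round(d["box"],0),round(d["p"],2)) for d in env.look_for(n,im)])
print(env.observe(),env.pinch_z)
E
```

```text
pics
[1.09   0.4533 0.5995] [[374.3583   0.     252.5851]
 [  0.     374.3583 186.9593]
 [  0.       0.       1.    ]] 0.012083561689306964 [[-0.6325 -0.4716  0.6144]
 [ 0.7742 -0.3614  0.5196]
 [-0.023   0.8043  0.5937]]
[0.424  0.0065 0.8047] [[353.0049   0.     260.2455]
 [  0.     353.0049 188.3089]
 [  0.       0.       1.    ]] -0.04955359542665433 [[ 0.027   0.9862 -0.1632]
 [-0.9996  0.0266 -0.0042]
 [ 0.0002  0.1632  0.9866]]
drum26 [(array([235.7, 169.2]), 0.85), (array([327.7, 213. ]), 0.84), (array([194.3, 156.6]), 0.74), (array([176.3, 183.4]), 0.74), (array([384. , 243.9]), 0.61), (array([304.3, 257.3]), 0.52)] [(array([378., 220., 404., 251.]), 0.81), (array([226., 148., 247., 181.]), 0.75), (array([162., 160., 190., 186.]), 0.72), (array([323., 191., 339., 216.]), 0.7), (array([185., 139., 199., 159.]), 0.64)]
drum26 [(array([399.5, 231.4]), 0.91), (array([335.4, 238. ]), 0.74), (array([132. , 232.2]), 0.7), (array([368.4, 183.3]), 0.66), (array([198.7, 232.7]), 0.53)] [(array([116., 220., 142., 235.]), 0.77), (array([190., 227., 201., 244.]), 0.69), (array([323., 226
[... 3245 characters left out ...]
ay([185., 137., 201., 161.]), 0.39)]
bracket [(array([324.4, 146. ]), 0.66)] [(array([318., 125., 332., 163.]), 0.65)]
{'time_s': 1.5, 'q': array([-88.5962,  21.8049,  74.338 ,   0.0022,  83.8582, -12.337 ]), 'qvel': array([ 0.0012,  0.0367,  0.0862, -0.0303, -0.0092,  0.1035]), 'joint_efforts': array([  0.0004, -44.8324, -23.1464,  -0.0001,   0.0005,   0.    ]), 'position': array([ 0.1306, -0.5342,  0.2313]), 'tool_rot': array([[ 0.9714,  0.2375,  0.    ],
       [ 0.2375, -0.9714,  0.    ],
       [ 0.    , -0.    , -1.    ]]), 'ft_force': array([ 0.2622, -0.382 , -0.2034]), 'wrist_torque': array([-0.0005,  0.    , -0.0082]), 'gripper_force': 0.0, 'grip_width': 0.08519545417180098} -0.0187
```

View pictures.

```bash
python3 - <<'E'
import cv2
for n in("s0","t0"):
    i=cv2.imread(f"pics/{n}.png");i=i[115:285,100:430] ;cv2.imwrite(f"pics/{n}z.png",cv2.resize(i,None,fx=2.42,fy=2.42,interpolation=cv2.INTER_CUBIC))
E
```

```text
(no output)
```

View pics/t0z.png

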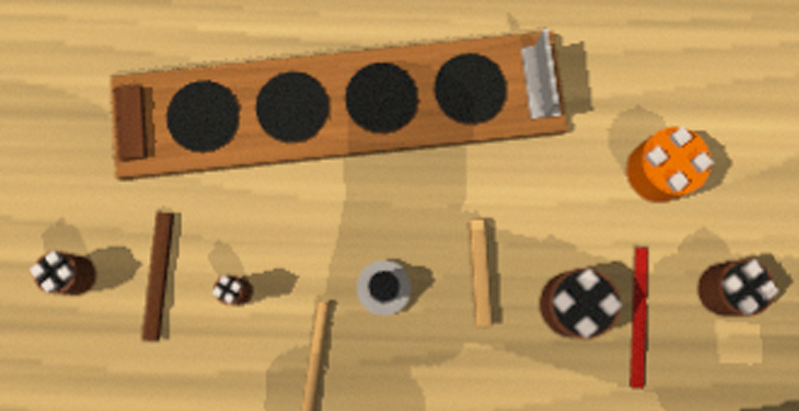

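View pics/s0z.png

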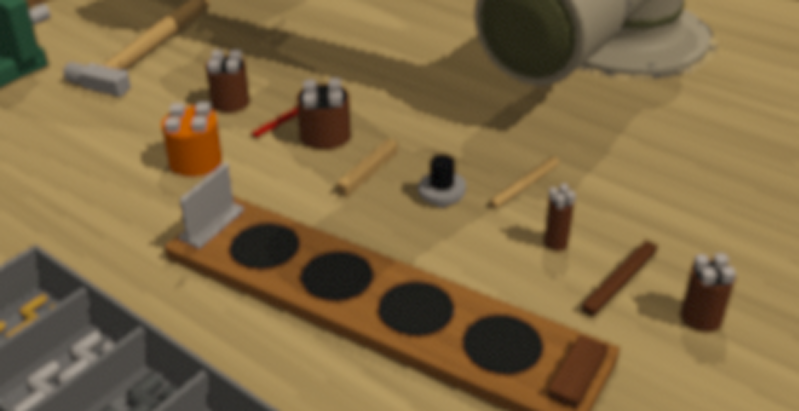

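```bash
cat >> h.py <<'E'
from scipy.optimize import minimize
def white(im):
    c=im["color"].astype(float);return np.clip((c.min(2)-90)/90,0,1)*(c.max(2)-c.min(2)<45)
def hubfit(im,xy,z,across,slot,yaw=None):
    """fit centre and yaw (deg, mod 90) of the four hub blocks, tops at height z"""
    S=6;W=white(im);u0=proj(im,[*xy,z]).astype(int)-20;W=W[u0[1]:u0[1]+40,u0[0]:u0[0]+40]
    def ren(p):
        B=np.zeros((40*S,40*S),np.float32);c,s=np.cos(p[2]),np.sin(p[2])
        for i in(-1,1):
            for j in(-1,1):
                q=[(i*a,j*b) for a,b in((slot/2,slot/2),(across/2,slot/2),(across/2,across/2),(slot/2,across/2))]
                uv=[(proj(im,[p[0]+c*a-s*b,p[1]+s*a+c*b,z])-u0+.5)*S for a,b in q]
                cv2.fillPoly(B,[np.round(np.array(uv)*16).astype(np.int32)],1,shift=4)
        return cv2.GaussianBlur(cv2.resize(B,(40,40),interpolation=cv2.INTER_AREA),(0,0),.7)
    def cost(p):
        R=ren(p);return -(R*W).sum()/np.sqrt((R**2).sum()*(W**2).sum())
    best=None
    for y in(range(0,90,10) if yaw is None else [yaw]):
        r=minimize(cost,[*xy,np.radians(y)],method="Nelder-Mead",options=dict(initial_simplex=[[xy[0]+a,xy[1]+b,np.radians(y+c)] for a,b,c in((0,0,0),(.006,0,0),(0,.006,0),(0,0,8))],xatol=1e-4,fatol=1e-5))
        if best is None or r.fun<best.fun: best=r
    return best.x[:2],np.degrees(best.x[2])%90,-best.fun
E
python3 - <<'E'
from h import *
np.set_printoptions(precision=4,suppress=True)
a,b=env.get_image("scene"),env.get_image("top")
f=lambda x,y:(x/2.42+100,y/2.42+115)
D={"38":((52,270),(714,268),.022,.008),"26":((230,289),(563,195),.016,.005),"62":((587,302),(322,95),.042,.016),"50":((748,285),(227,62),.034,.011)}
for n,(t,s,ac,sl) in D.items():
    p,res=tri([ray(b,f(*t)),ray(a,f(*s))]);print(n,"tri top-of-hub",p,res)
    x0=at_z(b,f(*t),.065)[:2]
    for k in([ac] if n=="62" else [ac,ac+.004,ac+.008]):
        print(k,*[hubfit(im,x0,.065,k,sl) for im in(b,a)])
# pads
pt=[(203,117),(292,107),(382,98),(471,89)];ps=[(503,343),(416,308),(337,275),(264,246)]
for im,pp in((b,pt),(a,ps)):
    g=im["color"].max(2);m=(g<60).astype(np.uint8);_,l,st,ce=cv2.connectedComponentsWithStats(m)
    o=[];
    for q in pp:
        i=l[int(f(*q)[1]),int(f(*q)[0])];o.append(ce[i]);print(st[i],end=" ")
    if im is b: ot=o
    else: os_=o
    P=np.array([at_z(im,c,.021) for c in o]);print("\n",P[:,:2],np.degrees(np.arctan2(*(P[0]-P[3])[:2])),np.linalg.norm(np.diff(P,axis=0),axis=1))
print([tri([ray(b,c),ray(a,d)]) for c,d in zip(ot,os_)])
t,s=(384,286),(443,160)
print("cap",at_z(b,f(*t),.048),tri([ray(b,f(*t)),ray(a,f(*s))]))
E
```

```text
38 tri top-of-hub [0.4563 0.3035 0.059 ] 0.001992770201074008
0.022 (array([0.4565, 0.302 ]), np.float64(42.42680582009197), np.float64(0.907509462235145)) (array([0.4563, 0.3046]), np.float64(42.07888303042328), np.float64(0.9245500955655197))
0.026 (array([0.4565, 0.3018]), np.float64(41.76681523103228), np.float64(0.9530149508139222)) (array([0.4566, 0.3046]), np.float64(42.16733941726399), np.float64(0.9663541547635938))
0.03 (array([0.4567, 0.3019]), np.float64(41.091064597961356), np.float64(0.8440478225150968)) (array([0.4568, 0.3048]), np.float64(41.300373430340485), np.float64(0.8874983999674768))
26 tri top-of-hub [0.4437 0.1471 0.0578] 0.0033980139953527764
0.016 (array([0.446 , 0.1472]), np.float64(62.244505486536696), np.float64(0.930686633499401)) (array([0.4461, 0.1498]), np.float64(61.04021189336359), np.float64(0.9558946513465163))
0.02 (array([0.446 , 0.1472]), np.float64(61.33768921197267), np.float64(0.8670356349916425)) (array([0.4464, 0.1499]), np.float64(62.61506383916629), np.float64(0.9351864643635582))
0.024 (array([0.4459, 0.1472]), np.float64(60.9568264281
[... 1121 characters left out ...]
085  0.1867]
 [ 0.6197  0.1028]
 [ 0.6306  0.0188]
 [ 0.6418 -0.065 ]] -7.547044473441843 [0.0847 0.0847 0.0846]
[292 246  32  23 580] [257 232  30  21 502] [224 219  30  20 452] [195 208  28  18 383] 
 [[ 0.6112  0.1908]
 [ 0.6223  0.1068]
 [ 0.6333  0.0224]
 [ 0.6443 -0.0609]] -7.482323560109838 [0.0847 0.0851 0.0841]
[(array([0.6088, 0.1884, 0.0174]), np.float64(0.0009735513285104883)), (array([0.62  , 0.104 , 0.0175]), np.float64(0.0009130953228953836)), (array([0.6311, 0.0194, 0.0177]), np.float64(0.0006582021303223398)), (array([ 0.6422, -0.0646,  0.0178]), np.float64(0.0008579316713913678))]
cap [0.4522 0.0104 0.048 ] (array([0.4511, 0.0122, 0.0453]), np.float64(0.002100795840553096))
```

Emit:
arm_command(
  deltas=[
    {"rz":-0.1466},
    {"rz":-0.1466},
    {"rz":-0.1466},
    {"rz":-0.1466},
    {"rz":-0.1466},
    {"rz":-0.1466},
    {"rz":-0.1466},
    {"rz":-0.1466},
    {"rz":-0.1466},
    {"rz":-0.1466},
    {"dx":0},
  ],
)

```text
invalid input
```

```bash
cat >> h.py <<'E'
def togo(x,y,z=None):
    o=env.observe();R=np.array(o["tool_rot"]);p=np.array(o["position"])
    d=R.T@(np.array([x,y,p[2] if z is None else z])-p)
    print("to go",np.round(d,4),"yaw",round(np.degrees(np.arctan2(R[1,1],R[0,1])),2),"pos",np.round(p,4),"t",o["time_s"],"w",round(o["grip_width"],4))
E
python3 - <<'E'
from h import *
a,b=cv2.imread("pics/s0.png"),cv2.imread("pics/t0.png")
z=lambda i:cv2.resize(i,(400,300),interpolation=cv2.INTER_CUBIC)
c=np.hstack([z(b[160:265,310:450]),z(a[130:190,155:235])]);d=np.hstack([z(a[165:210,250:310]),z(b[215:260,230:290])])
cv2.imwrite("pics/crop.png",np.vstack([c,d]))
togo(.4597,-.3066)
E
```

```text
to go [ 0.3737 -0.1429  0.    ] yaw -76.26 pos [ 0.1306 -0.5342  0.2313] t 1.6 w 0.0853
```

View pics/crop.png

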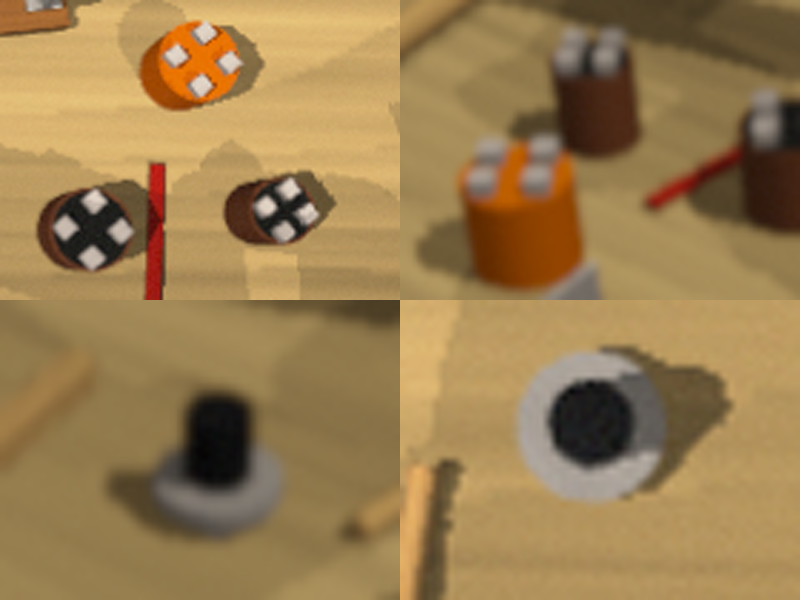

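Candidates shaped like drum62 in the top picture are the brown one at (342,240) and the orange one at (383,181). The brown one is meant, because its sleeve is brown and the task rules out orange. Drum50 is at (409,234). The cap is at (259,233), with its key hidden under the flange.

Emit:
arm_command(
  deltas=[
    {"rx":0,"ry":0,"rz":-0.1466,"dx":0,"dy":0,"dz":0,"fingers":0.085},
    {"rx":0,"ry":0,"rz":-0.1466,"dx":0,"dy":0,"dz":0,"fingers":0.085},
    {"rx":0,"ry":0,"rz":-0.1466,"dx":0,"dy":0,"dz":0,"fingers":0.085},
    {"rx":0,"ry":0,"rz":-0.1466,"dx":0,"dy":0,"dz":0,"fingers":0.085},
    {"rx":0,"ry":0,"rz":-0.1466,"dx":0,"dy":0,"dz":0,"fingers":0.085},
    {"rx":0,"ry":0,"rz":-0.1466,"dx":0,"dy":0,"dz":0,"fingers":0.085},
    {"rx":0,"ry":0,"rz":-0.1466,"dx":0,"dy":0,"dz":0,"fingers":0.085},
    {"rx":0,"ry":0,"rz":-0.1466,"dx":0,"dy":0,"dz":0,"fingers":0.085},
    {"rx":0,"ry":0,"rz":-0.1466,"dx":0,"dy":0,"dz":0,"fingers":0.085},
    {"rx":0,"ry":0,"rz":-0.1466,"dx":0,"dy":0,"dz":0,"fingers":0.085},
    {"rx":0,"ry":0,"rz":0,"dx":0,"dy":0,"dz":0,"fingers":0.085},
  ],
  squeeze=50,
)

```text
time_s: 2.7
position: [0.1306, -0.5342, 0.2313]
tool_rot: [[-0.136, 0.991, -0.0], [0.991, 0.136, 0.0], [0.0, -0.0, -1.0]]
ft_force: [-0.1, -0.1, -0.3]
grip_width: 0.0849
gripper_force: 0.0
```

```bash
python3 -c "
from h import *
togo(.4597,-.3066)"
```

```text
to go [ 0.1808  0.357  -0.    ] yaw 7.81 pos [ 0.1306 -0.5342  0.2313] t 2.7 w 0.0849
```

Emit:
arm_command(
  deltas=[
    {"dx":0.018,"dy":0.0357,"dz":0.006},
    {"dx":0.018,"dy":0.0357,"dz":0.006},
    {"dx":0.018,"dy":0.0357,"dz":0.006},
    {"dx":0.018,"dy":0.0357,"dz":0.006},
    {"dx":0.018,"dy":0.0357,"dz":0.006},
    {"dx":0.018,"dy":0.0357,"dz":0.006},
    {"dx":0.018,"dy":0.0357,"dz":0.006},
    {"dx":0.018,"dy":0.0357,"dz":0.006},
    {"dx":0.018,"dy":0.0357,"dz":0.006},
    {"dx":0.018,"dy":0.0357,"dz":0.006},
    {"dx":0,"dz":0},
  ],
  squeeze=50,
)

```text
invalid input
```

```bash
python3 -c "
from h import *
togo(.4597,-.3066,.018)"
```

```text
to go [0.1808 0.357  0.2133] yaw 7.81 pos [ 0.1306 -0.5342  0.2313] t 2.7 w 0.0849
```

All seven keys are needed in each row.

Emit:
arm_command(
  deltas=[
    {"rx":0,"ry":0,"rz":0,"dx":0.018,"dy":0.0357,"dz":0.006,"fingers":0.085},
    {"rx":0,"ry":0,"rz":0,"dx":0.018,"dy":0.0357,"dz":0.006,"fingers":0.085},
    {"rx":0,"ry":0,"rz":0,"dx":0.018,"dy":0.0357,"dz":0.006,"fingers":0.085},
    {"rx":0,"ry":0,"rz":0,"dx":0.018,"dy":0.0357,"dz":0.006,"fingers":0.085},
    {"rx":0,"ry":0,"rz":0,"dx":0.018,"dy":0.0357,"dz":0.006,"fingers":0.085},
    {"rx":0,"ry":0,"rz":0,"dx":0.018,"dy":0.0357,"dz":0.006,"fingers":0.085},
    {"rx":0,"ry":0,"rz":0,"dx":0.018,"dy":0.0357,"dz":0.006,"fingers":0.085},
    {"rx":0,"ry":0,"rz":0,"dx":0.018,"dy":0.0357,"dz":0.006,"fingers":0.085},
    {"rx":0,"ry":0,"rz":0,"dx":0.018,"dy":0.0357,"dz":0.006,"fingers":0.085},
    {"rx":0,"ry":0,"rz":0,"dx":0.018,"dy":0.0357,"dz":0.006,"fingers":0.085},
    {"rx":0,"ry":0,"rz":0,"dx":0,"dy":0,"dz":0,"fingers":0.085},
    {"rx":0,"ry":0,"rz":0,"dx":0,"dy":0,"dz":0,"fingers":0.085},
  ],
)

```text
time_s: 3.9
position: [0.4604, -0.3074, 0.1712]
tool_rot: [[-0.133, 0.991, -0.0], [0.991, 0.133, -0.0], [0.0, -0.0, -1.0]]
ft_force: [-0.2, -0.3, 0.3]
grip_width: 0.085
gripper_force: 0.0
```

```bash
python3 -c "
from h import *
togo(.4597,-.3066,.018)"
```

```text
to go [ 0.0009 -0.0006  0.1532] yaw 7.66 pos [ 0.4604 -0.3074  0.1712] t 3.9 w 0.085
```

Emit:
arm_command(
  deltas=[
    {"rx":0,"ry":0,"rz":0,"dx":0.001,"dy":-0.0006,"dz":0.03,"fingers":0.085},
    {"rx":0,"ry":0,"rz":0,"dx":0,"dy":0,"dz":0.035,"fingers":0.085},
    {"rx":0,"ry":0,"rz":0,"dx":0,"dy":0,"dz":0.035,"fingers":0.085},
    {"rx":0,"ry":0,"rz":0,"dx":0,"dy":0,"dz":0.03,"fingers":0.085},
    {"rx":0,"ry":0,"rz":0,"dx":0,"dy":0,"dz":0.023,"fingers":0.085},
    {"rx":0,"ry":0,"rz":0,"dx":0,"dy":0,"dz":0,"fingers":0.06},
    {"rx":0,"ry":0,"rz":0,"dx":0,"dy":0,"dz":0,"fingers":0.04},
    {"rx":0,"ry":0,"rz":0,"dx":0,"dy":0,"dz":0,"fingers":0.04},
    {"rx":0,"ry":0,"rz":0,"dx":0,"dy":0,"dz":0,"fingers":0.04},
    {"rx":0,"ry":0,"rz":0,"dx":0,"dy":0,"dz":0,"fingers":0.04},
  ],
  squeeze=40,
)

```text
time_s: 4.9
position: [0.4597, -0.3079, 0.02]
tool_rot: [[-0.134, 0.991, 0.002], [0.991, 0.134, -0.003], [-0.003, 0.001, -1.0]]
ft_force: [-3.0, -2.8, 6.0]
grip_width: 0.0492
gripper_force: 42.2
```

```bash
python3 -c "
from h import *
togo(.621,.105,.135)"
```

```text
to go [ 0.3871  0.2154 -0.1159] yaw 7.72 pos [ 0.4597 -0.3079  0.02  ] t 4.9 w 0.0492
```

Emit:
arm_command(
  deltas=[
    {"rx":0,"ry":0,"rz":0,"dx":0,"dy":0,"dz":-0.02,"fingers":0.04},
    {"rx":0,"ry":0,"rz":0,"dx":0,"dy":0,"dz":-0.035,"fingers":0.04},
    {"rx":0,"ry":0,"rz":0,"dx":0,"dy":0,"dz":-0.035,"fingers":0.04},
    {"rx":0,"ry":0,"rz":0,"dx":0.02,"dy":0.01,"dz":-0.025,"fingers":0.04},
    {"rx":0,"ry":0,"rz":0,"dx":0.04,"dy":0.022,"dz":0,"fingers":0.04},
    {"rx":0,"ry":0,"rz":0,"dx":0.04,"dy":0.022,"dz":0,"fingers":0.04},
    {"rx":0,"ry":0,"rz":0,"dx":0.04,"dy":0.022,"dz":0,"fingers":0.04},
    {"rx":0,"ry":0,"rz":0,"dx":0.04,"dy":0.022,"dz":0,"fingers":0.04},
    {"rx":0,"ry":0,"rz":0,"dx":0.04,"dy":0.022,"dz":0,"fingers":0.04},
    {"rx":0,"ry":0,"rz":0,"dx":0.04,"dy":0.022,"dz":0,"fingers":0.04},
    {"rx":0,"ry":0,"rz":0,"dx":0.04,"dy":0.022,"dz":0,"fingers":0.04},
    {"rx":0,"ry":0,"rz":0,"dx":0.04,"dy":0.022,"dz":0,"fingers":0.04},
  ],
)

```text
time_s: 6.1
position: [0.5982, 0.0571, 0.1338]
tool_rot: [[-0.135, 0.991, 0.0], [0.991, 0.135, 0.0], [0.0, 0.0, -1.0]]
ft_force: [0.2, -0.4, -1.7]
grip_width: 0.049
gripper_force: 42.3
```

```bash
python3 -c "
from h import *
togo(.621,.105,.135)"
```

```text
to go [ 0.0444  0.029  -0.0011] yaw 7.73 pos [0.5982 0.0571 0.1338] t 6.1 w 0.049
```

Emit:
arm_command(
  deltas=[
    {"rx":0,"ry":0,"rz":0,"dx":0.022,"dy":0.0145,"dz":0,"fingers":0.04},
    {"rx":0,"ry":0,"rz":0,"dx":0.022,"dy":0.0145,"dz":0,"fingers":0.04},
    {"rx":0,"ry":0,"rz":0,"dx":0,"dy":0,"dz":0.03,"fingers":0.04},
    {"rx":0,"ry":0,"rz":0,"dx":0,"dy":0,"dz":0.03,"fingers":0.04},
    {"rx":0,"ry":0,"rz":0,"dx":0,"dy":0,"dz":0.02,"fingers":0.04},
    {"rx":0,"ry":0,"rz":0,"dx":0,"dy":0,"dz":0.01,"fingers":0.04},
    {"rx":0,"ry":0,"rz":0,"dx":0,"dy":0,"dz":0,"fingers":0.04},
    {"rx":0,"ry":0,"rz":0,"dx":0,"dy":0,"dz":0,"fingers":0.04},
  ],
)

```text
time_s: 6.9
position: [0.6213, 0.1025, 0.0445]
tool_rot: [[-0.134, 0.991, 0.002], [0.991, 0.134, -0.0], [-0.0, 0.002, -1.0]]
ft_force: [0.2, 0.3, -2.0]
grip_width: 0.0494
gripper_force: 42.3
```

```bash
python3 -c "
from h import *
togo(.621,.105,.042)"
```

```text
to go [0.0026 0.     0.0025] yaw 7.73 pos [0.6213 0.1025 0.0445] t 6.9 w 0.0494
```

Emit:
arm_command(
  deltas=[
    {"rx":0,"ry":0,"rz":0,"dx":0.0013,"dy":0,"dz":0.001,"fingers":0.04},
    {"rx":0,"ry":0,"rz":0,"dx":0,"dy":0,"dz":0.002,"fingers":0.04},
    {"rx":0,"ry":0,"rz":0,"dx":0,"dy":0,"dz":0,"fingers":0.055},
    {"rx":0,"ry":0,"rz":0,"dx":0,"dy":0,"dz":0,"fingers":0.07},
    {"rx":0,"ry":0,"rz":0,"dx":0,"dy":0,"dz":0,"fingers":0.07},
    {"rx":0,"ry":0,"rz":0,"dx":0,"dy":0,"dz":-0.03,"fingers":0.07},
    {"rx":0,"ry":0,"rz":0,"dx":0,"dy":0,"dz":-0.03,"fingers":0.07},
    {"rx":0,"ry":0,"rz":0,"dx":0,"dy":0,"dz":-0.03,"fingers":0.07},
    {"rx":0,"ry":0,"rz":0,"dx":0,"dy":-0.04,"dz":-0.02,"fingers":0.07},
    {"rx":0,"ry":0,"rz":0,"dx":0,"dy":-0.04,"dz":0,"fingers":0.07},
    {"rx":0,"ry":0,"rz":0,"dx":0,"dy":-0.04,"dz":0,"fingers":0.07},
    {"rx":0,"ry":0,"rz":0,"dx":0.01,"dy":-0.04,"dz":0,"fingers":0.07},
  ],
)

```text
time_s: 8.1
position: [0.4593, 0.0915, 0.1506]
tool_rot: [[-0.134, 0.991, 0.001], [0.991, 0.134, -0.0], [-0.0, 0.001, -1.0]]
ft_force: [0.1, 0.3, 0.6]
grip_width: 0.0701
gripper_force: 0.0
```

```bash
python3 - <<'E'
from h import *
togo(.446,.1485,.018)
a,b=env.get_image("scene"),env.get_image("top")
for im in(b,a): print(hubfit(im,[.621,.105],.086,.034,.011))
v=np.vstack([cv2.resize(im["color"][s],(600,300),interpolation=cv2.INTER_CUBIC) for im,s in((b,np.s_[120:200,160:320]),(a,np.s_[190:290,170:370]))])
cv2.imwrite("pics/p1.png",v)
E
```

```text
to go [ 0.0583 -0.0057  0.1326] yaw 7.68 pos [0.4593 0.0915 0.1506] t 8.1 w 0.0701
(array([0.62035503, 0.1034367 ]), np.float64(36.79984949540533), np.float64(0.9642367229560538))
(array([0.62126257, 0.10559768]), np.float64(36.69559874055084), np.float64(0.9453213580095186))
```

View pics/p1.png

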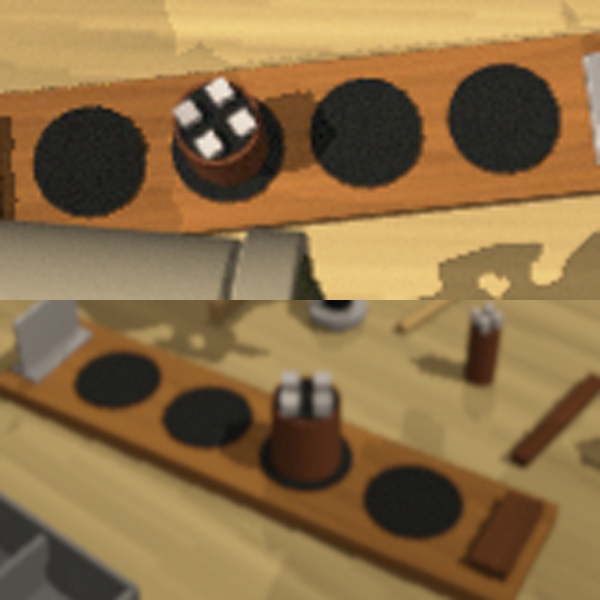

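Emit:
arm_command(
  deltas=[
    {"rx":0,"ry":0,"rz":0,"dx":0.029,"dy":-0.003,"dz":0,"fingers":0.07},
    {"rx":0,"ry":0,"rz":0,"dx":0.0293,"dy":-0.0027,"dz":0,"fingers":0.07},
    {"rx":0,"ry":0,"rz":0,"dx":0,"dy":0,"dz":0.03,"fingers":0.07},
    {"rx":0,"ry":0,"rz":0,"dx":0,"dy":0,"dz":0.035,"fingers":0.07},
    {"rx":0,"ry":0,"rz":0,"dx":0,"dy":0,"dz":0.035,"fingers":0.07},
    {"rx":0,"ry":0,"rz":0,"dx":0,"dy":0,"dz":0.032,"fingers":0.07},
    {"rx":0,"ry":0,"rz":0,"dx":0,"dy":0,"dz":0,"fingers":0.05},
    {"rx":0,"ry":0,"rz":0,"dx":0,"dy":0,"dz":0,"fingers":0.035},
    {"rx":0,"ry":0,"rz":0,"dx":0,"dy":0,"dz":0,"fingers":0.018},
    {"rx":0,"ry":0,"rz":0,"dx":0,"dy":0,"dz":0,"fingers":0.018},
    {"rx":0,"ry":0,"rz":0,"dx":0,"dy":0,"dz":0,"fingers":0.018},
    {"rx":0,"ry":0,"rz":0,"dx":0,"dy":0,"dz":0,"fingers":0.018},
  ],
  squeeze=35,
)

```text
time_s: 9.4
position: [0.4483, 0.1493, 0.0199]
tool_rot: [[-0.135, 0.991, 0.004], [0.991, 0.135, 0.0], [-0.0, 0.004, -1.0]]
ft_force: [-0.3, -0.4, 8.0]
grip_width: 0.0254
gripper_force: 34.7
```

```bash
python3 -c "
from h import *
togo(.446,.1485,.018)
togo(.643,-.063,.145)"
```

```text
to go [-0.0005 -0.0024  0.0019] yaw 7.74 pos [0.4483 0.1493 0.0199] t 9.4 w 0.0254
to go [-0.2366  0.1648 -0.1244] yaw 7.74 pos [0.4483 0.1493 0.0199] t 9.4 w 0.0254
```

Emit:
arm_command(
  deltas=[
    {"rx":0,"ry":0,"rz":0,"dx":0,"dy":0,"dz":-0.025,"fingers":0.018},
    {"rx":0,"ry":0,"rz":0,"dx":0,"dy":0,"dz":-0.035,"fingers":0.018},
    {"rx":0,"ry":0,"rz":0,"dx":0,"dy":0,"dz":-0.035,"fingers":0.018},
    {"rx":0,"ry":0,"rz":0,"dx":0,"dy":0,"dz":-0.03,"fingers":0.018},
    {"rx":0,"ry":0,"rz":0,"dx":-0.0338,"dy":0.0235,"dz":0,"fingers":0.018},
    {"rx":0,"ry":0,"rz":0,"dx":-0.0338,"dy":0.0235,"dz":0,"fingers":0.018},
    {"rx":0,"ry":0,"rz":0,"dx":-0.0338,"dy":0.0235,"dz":0,"fingers":0.018},
    {"rx":0,"ry":0,"rz":0,"dx":-0.0338,"dy":0.0235,"dz":0,"fingers":0.018},
    {"rx":0,"ry":0,"rz":0,"dx":-0.0338,"dy":0.0235,"dz":0,"fingers":0.018},
    {"rx":0,"ry":0,"rz":0,"dx":-0.0338,"dy":0.0235,"dz":0,"fingers":0.018},
    {"rx":0,"ry":0,"rz":0,"dx":-0.0338,"dy":0.0238,"dz":0,"fingers":0.018},
    {"rx":0,"ry":0,"rz":0,"dx":0,"dy":0,"dz":0,"fingers":0.018},
  ],
)

```text
time_s: 10.6
position: [0.6446, -0.067, 0.1434]
tool_rot: [[-0.131, 0.991, 0.002], [0.991, 0.131, -0.001], [-0.002, 0.002, -1.0]]
ft_force: [-1.1, 0.7, -1.5]
grip_width: 0.0251
gripper_force: 34.7
```

```bash
python3 -c "
from h import *
togo(.643,-.0626,.043)"
```

```text
to go [ 0.0048 -0.0012  0.1004] yaw 7.53 pos [ 0.6446 -0.067   0.1434] t 10.6 w 0.0251
```

Emit:
arm_command(
  deltas=[
    {"rx":0,"ry":0,"rz":0,"dx":0.001,"dy":0,"dz":0.02,"fingers":0.018},
    {"rx":0,"ry":0,"rz":0,"dx":0.001,"dy":0,"dz":0.03,"fingers":0.018},
    {"rx":0,"ry":0,"rz":0,"dx":0,"dy":0,"dz":0.025,"fingers":0.018},
    {"rx":0,"ry":0,"rz":0,"dx":0,"dy":0,"dz":0.015,"fingers":0.018},
    {"rx":0,"ry":0,"rz":0,"dx":0,"dy":0,"dz":0,"fingers":0.018},
    {"rx":0,"ry":0,"rz":0,"dx":0,"dy":0,"dz":0,"fingers":0.018},
    {"rx":0,"ry":0,"rz":0,"dx":0,"dy":0,"dz":0,"fingers":0.018},
  ],
)

```text
time_s: 11.3
position: [0.6427, -0.0611, 0.055]
tool_rot: [[-0.135, 0.991, 0.002], [0.991, 0.135, -0.001], [-0.001, 0.002, -1.0]]
ft_force: [0.4, -0.1, -0.8]
grip_width: 0.0253
gripper_force: 34.7
```

```bash
python3 -c "
from h import *
togo(.643,-.0626,.041)"
```

```text
to go [-0.0015  0.0001  0.014 ] yaw 7.75 pos [ 0.6427 -0.0611  0.055 ] t 11.3 w 0.0253
```

Emit:
arm_command(
  deltas=[
    {"rx":0,"ry":0,"rz":0,"dx":-0.0015,"dy":0,"dz":0.006,"fingers":0.018},
    {"rx":0,"ry":0,"rz":0,"dx":0,"dy":0,"dz":0.005,"fingers":0.018},
    {"rx":0,"ry":0,"rz":0,"dx":0,"dy":0,"dz":0.003,"fingers":0.018},
    {"rx":0,"ry":0,"rz":0,"dx":0,"dy":0,"dz":0,"fingers":0.018},
    {"rx":0,"ry":0,"rz":0,"dx":0,"dy":0,"dz":0,"fingers":0.035},
    {"rx":0,"ry":0,"rz":0,"dx":0,"dy":0,"dz":0,"fingers":0.05},
    {"rx":0,"ry":0,"rz":0,"dx":0,"dy":0,"dz":0,"fingers":0.06},
    {"rx":0,"ry":0,"rz":0,"dx":0,"dy":0,"dz":-0.03,"fingers":0.06},
    {"rx":0,"ry":0,"rz":0,"dx":0,"dy":0,"dz":-0.03,"fingers":0.07},
    {"rx":0,"ry":0,"rz":0,"dx":0,"dy":0,"dz":-0.03,"fingers":0.07},
    {"rx":0,"ry":0,"rz":0,"dx":0.01,"dy":-0.03,"dz":-0.03,"fingers":0.07},
    {"rx":0,"ry":0,"rz":0,"dx":0.03,"dy":-0.03,"dz":0,"fingers":0.07},
  ],
)

```text
time_s: 12.5
position: [0.5787, -0.0327, 0.1626]
tool_rot: [[-0.132, 0.991, 0.007], [0.991, 0.132, -0.002], [-0.003, 0.007, -1.0]]
ft_force: [0.2, -0.4, -0.4]
grip_width: 0.07
gripper_force: 0.0
```

```bash
python3 -c "
from h import *
togo(.4566,.3033,.15)"
```

```text
to go [ 0.3493 -0.0767  0.0109] yaw 7.61 pos [ 0.5787 -0.0327  0.1626] t 12.5 w 0.07
```

Emit:
arm_command(
  deltas=[
    {"rx":0,"ry":0,"rz":0,"dx":0.037,"dy":-0.007,"dz":0,"fingers":0.07},
    {"rx":0,"ry":0,"rz":0,"dx":0.037,"dy":-0.007,"dz":0,"fingers":0.07},
    {"rx":0,"ry":0,"rz":0,"dx":0.037,"dy":-0.007,"dz":0,"fingers":0.07},
    {"rx":0,"ry":0,"rz":0,"dx":0.037,"dy":-0.007,"dz":0,"fingers":0.07},
    {"rx":0,"ry":0,"rz":0,"dx":0.037,"dy":-0.007,"dz":0,"fingers":0.07},
    {"rx":0,"ry":0,"rz":0,"dx":0.037,"dy":-0.007,"dz":0,"fingers":0.07},
    {"rx":0,"ry":0,"rz":0,"dx":0.037,"dy":-0.007,"dz":0,"fingers":0.07},
    {"rx":0,"ry":0,"rz":0,"dx":0.037,"dy":-0.007,"dz":0,"fingers":0.07},
    {"rx":0,"ry":0,"rz":0,"dx":0.037,"dy":-0.007,"dz":0,"fingers":0.07},
    {"rx":0,"ry":0,"rz":0,"dx":0,"dy":0,"dz":0,"fingers":0.07},
    {"rx":0,"ry":0,"rz":0,"dx":0,"dy":0,"dz":0,"fingers":0.07},
    {"rx":0,"ry":0,"rz":0,"dx":0,"dy":0,"dz":0,"fingers":0.07},
  ],
)

```text
time_s: 13.7
position: [0.4705, 0.2897, 0.1592]
tool_rot: [[-0.134, 0.991, -0.0], [0.991, 0.134, -0.0], [-0.0, -0.0, -1.0]]
ft_force: [0.5, 0.1, -0.2]
grip_width: 0.07
gripper_force: 0.0
```

```bash
python3 - <<'E'
from h import *
togo(.4566,.3033,.018)
a,b=env.get_image("scene"),env.get_image("top")
for im in(b,a): print(hubfit(im,[.643,-.062],.086,.016,.005),hubfit(im,[.621,.105],.086,.034,.011))
E
```

```text
to go [ 0.0154 -0.012   0.1412] yaw 7.69 pos [0.4705 0.2897 0.1592] t 13.7 w 0.07
(array([ 0.64191079, -0.06363864]), np.float64(63.090986113758184), np.float64(0.9455336506449811)) (array([0.62039225, 0.10343688]), np.float64(36.292102871637745), np.float64(0.9626409879613343))
(array([ 0.64356247, -0.06063368]), np.float64(60.48038591679005), np.float64(0.4812606425114145)) (array([0.62084463, 0.10542725]), np.float64(37.41068840927391), np.float64(0.9750635583644637))
```

Emit:
arm_command(
  deltas=[
    {"rx":0,"ry":0,"rz":0,"dx":0.0154,"dy":-0.012,"dz":0.02,"fingers":0.07},
    {"rx":0,"ry":0,"rz":0,"dx":0,"dy":0,"dz":0.03,"fingers":0.07},
    {"rx":0,"ry":0,"rz":0,"dx":0,"dy":0,"dz":0.03,"fingers":0.07},
    {"rx":0,"ry":0,"rz":0,"dx":0,"dy":0,"dz":0.03,"fingers":0.07},
    {"rx":0,"ry":0,"rz":0,"dx":0,"dy":0,"dz":0.03,"fingers":0.07},
    {"rx":0,"ry":0,"rz":0,"dx":0,"dy":0,"dz":0,"fingers":0.055},
    {"rx":0,"ry":0,"rz":0,"dx":0,"dy":0,"dz":0,"fingers":0.045},
    {"rx":0,"ry":0,"rz":0,"dx":0,"dy":0,"dz":0,"fingers":0.03},
    {"rx":0,"ry":0,"rz":0,"dx":0,"dy":0,"dz":0,"fingers":0.03},
    {"rx":0,"ry":0,"rz":0,"dx":0,"dy":0,"dz":0,"fingers":0.03},
    {"rx":0,"ry":0,"rz":0,"dx":0,"dy":0,"dz":0,"fingers":0.03},
  ],
)

```text
time_s: 14.9
position: [0.4571, 0.3043, 0.0209]
tool_rot: [[-0.135, 0.991, 0.003], [0.991, 0.135, 0.001], [0.0, 0.003, -1.0]]
ft_force: [0.1, -1.3, 7.5]
grip_width: 0.0372
gripper_force: 35.6
```

```bash
python3 -c "
from h import *
togo(.4566,.3033,.018)
togo(.632,.0206,.145)"
```

```text
to go [-0.0009 -0.0007  0.0028] yaw 7.74 pos [0.4571 0.3043 0.0209] t 14.9 w 0.0372
to go [-0.3046  0.1354 -0.1239] yaw 7.74 pos [0.4571 0.3043 0.0209] t 14.9 w 0.0372
```

Emit:
arm_command(
  deltas=[
    {"rx":0,"ry":0,"rz":0,"dx":0,"dy":0,"dz":-0.025,"fingers":0.03},
    {"rx":0,"ry":0,"rz":0,"dx":0,"dy":0,"dz":-0.035,"fingers":0.03},
    {"rx":0,"ry":0,"rz":0,"dx":0,"dy":0,"dz":-0.035,"fingers":0.03},
    {"rx":0,"ry":0,"rz":0,"dx":0,"dy":0,"dz":-0.035,"fingers":0.03},
    {"rx":0,"ry":0,"rz":0,"dx":-0.042,"dy":0.019,"dz":0,"fingers":0.03},
    {"rx":0,"ry":0,"rz":0,"dx":-0.042,"dy":0.019,"dz":0,"fingers":0.03},
    {"rx":0,"ry":0,"rz":0,"dx":-0.042,"dy":0.019,"dz":0,"fingers":0.03},
    {"rx":0,"ry":0,"rz":0,"dx":-0.042,"dy":0.019,"dz":0,"fingers":0.03},
    {"rx":0,"ry":0,"rz":0,"dx":-0.042,"dy":0.019,"dz":0,"fingers":0.03},
    {"rx":0,"ry":0,"rz":0,"dx":-0.042,"dy":0.019,"dz":0,"fingers":0.03},
    {"rx":0,"ry":0,"rz":0,"dx":-0.042,"dy":0.019,"dz":0,"fingers":0.03},
    {"rx":0,"ry":0,"rz":0,"dx":-0.01,"dy":0.0024,"dz":0,"fingers":0.03},
  ],
)

```text
time_s: 16.1
position: [0.6331, 0.0169, 0.1493]
tool_rot: [[-0.131, 0.991, 0.001], [0.991, 0.131, -0.001], [-0.001, 0.001, -1.0]]
ft_force: [-1.4, 1.3, -1.5]
grip_width: 0.0372
gripper_force: 35.4
```

Emit:
arm_command(
  deltas=[
    {"rx":0,"ry":0,"rz":0,"dx":0,"dy":0,"dz":0,"fingers":0.03},
    {"rx":0,"ry":0,"rz":0,"dx":0,"dy":0,"dz":0,"fingers":0.03},
    {"rx":0,"ry":0,"rz":0,"dx":0,"dy":0,"dz":0,"fingers":0.03},
  ],
)

```text
time_s: 16.4
position: [0.6307, 0.0226, 0.1497]
tool_rot: [[-0.136, 0.991, -0.0], [0.991, 0.136, 0.0], [0.0, -0.0, -1.0]]
ft_force: [-0.1, 0.1, -0.6]
grip_width: 0.0374
gripper_force: 35.4
```

```bash
python3 -c "
from h import *
togo(.632,.0215,.042)"
```

```text
to go [-0.0013  0.0012  0.1077] yaw 7.83 pos [0.6307 0.0226 0.1497] t 16.4 w 0.0374
```

Emit:
arm_command(
  deltas=[
    {"rx":0,"ry":0,"rz":0,"dx":-0.0013,"dy":0.0012,"dz":0.02,"fingers":0.03},
    {"rx":0,"ry":0,"rz":0,"dx":0,"dy":0,"dz":0.03,"fingers":0.03},
    {"rx":0,"ry":0,"rz":0,"dx":0,"dy":0,"dz":0.03,"fingers":0.03},
    {"rx":0,"ry":0,"rz":0,"dx":0,"dy":0,"dz":0.015,"fingers":0.03},
    {"rx":0,"ry":0,"rz":0,"dx":0,"dy":0,"dz":0.007,"fingers":0.03},
    {"rx":0,"ry":0,"rz":0,"dx":0,"dy":0,"dz":0.004,"fingers":0.03},
    {"rx":0,"ry":0,"rz":0,"dx":0,"dy":0,"dz":0.002,"fingers":0.03},
    {"rx":0,"ry":0,"rz":0,"dx":0,"dy":0,"dz":0,"fingers":0.03},
    {"rx":0,"ry":0,"rz":0,"dx":0,"dy":0,"dz":0,"fingers":0.03},
  ],
)

```text
time_s: 17.3
position: [0.633, 0.02, 0.0421]
tool_rot: [[-0.135, 0.991, 0.001], [0.991, 0.135, -0.0], [-0.0, 0.001, -1.0]]
ft_force: [0.2, -1.1, -1.3]
grip_width: 0.0373
gripper_force: 35.6
```

Emit:
arm_command(
  deltas=[
    {"rx":0,"ry":0,"rz":0,"dx":0,"dy":0,"dz":0,"fingers":0.045},
    {"rx":0,"ry":0,"rz":0,"dx":0,"dy":0,"dz":0,"fingers":0.06},
    {"rx":0,"ry":0,"rz":0,"dx":0,"dy":0,"dz":0,"fingers":0.07},
    {"rx":0,"ry":0,"rz":0,"dx":0,"dy":0,"dz":-0.03,"fingers":0.07},
    {"rx":0,"ry":0,"rz":0,"dx":0,"dy":0,"dz":-0.03,"fingers":0.07},
    {"rx":0,"ry":0,"rz":0,"dx":0,"dy":0,"dz":-0.03,"fingers":0.085},
    {"rx":0,"ry":0,"rz":0,"dx":-0.01,"dy":-0.03,"dz":-0.03,"fingers":0.085},
    {"rx":0,"ry":0,"rz":0,"dx":-0.03,"dy":-0.03,"dz":0,"fingers":0.085},
    {"rx":0,"ry":0,"rz":0,"dx":-0.03,"dy":-0.03,"dz":0,"fingers":0.085},
    {"rx":0,"ry":0,"rz":0,"dx":-0.03,"dy":-0.03,"dz":0,"fingers":0.085},
    {"rx":0,"ry":0,"rz":0,"dx":0,"dy":0,"dz":0,"fingers":0.085},
    {"rx":0,"ry":0,"rz":0,"dx":0,"dy":0,"dz":0,"fingers":0.085},
  ],
)

```text
time_s: 18.5
position: [0.5271, -0.0959, 0.1617]
tool_rot: [[-0.133, 0.991, 0.001], [0.991, 0.133, -0.0], [-0.0, 0.001, -1.0]]
ft_force: [1.1, -0.2, -1.5]
grip_width: 0.0848
gripper_force: 0.0
```

```bash
python3 - <<'E'
from h import *
togo(.4424,-.1631,.14)
a,b=env.get_image("scene"),env.get_image("top")
for im in(b,a): print(hubfit(im,[.632,.0206],.086,.026,.008),hubfit(im,[.643,-.062],.086,.016,.005),hubfit(im,[.4424,-.163],.065,.042,.016))
E
```

```text
to go [-0.0554 -0.0929  0.0217] yaw 7.63 pos [ 0.5271 -0.0959  0.1617] t 18.5 w 0.0848
(array([0.63267113, 0.01923907]), np.float64(41.710289408622984), np.float64(0.960328683876559)) (array([ 0.64774375, -0.08223633]), np.float64(72.28208186673997), np.float64(0.1743312103291076)) (array([ 0.46347928, -0.17824035]), np.float64(1.3329625187097633), np.float64(0.49542260912766484))
(array([0.63342652, 0.02086426]), np.float64(41.83506392883658), np.float64(0.9254146676082323)) (array([ 0.64362461, -0.06070485]), np.float64(60.36512919766423), np.float64(0.373819379300562)) (array([ 0.4426291 , -0.16210204]), np.float64(44.59340129484479), np.float64(0.9342719144765689))
```

Emit:
arm_command(
  deltas=[
    {"rx":0,"ry":0,"rz":0,"dx":-0.0277,"dy":-0.046,"dz":0,"fingers":0.085},
    {"rx":0,"ry":0,"rz":0,"dx":-0.0277,"dy":-0.0469,"dz":0,"fingers":0.085},
    {"rx":0,"ry":0,"rz":0,"dx":0,"dy":0,"dz":0.02,"fingers":0.085},
    {"rx":0,"ry":0,"rz":0,"dx":0,"dy":0,"dz":0.02,"fingers":0.085},
    {"rx":0,"ry":0,"rz":0,"dx":0,"dy":0,"dz":0,"fingers":0.085},
    {"rx":0,"ry":0,"rz":0,"dx":0,"dy":0,"dz":0,"fingers":0.085},
  ],
)

```text
time_s: 19.2
position: [0.4497, -0.1571, 0.1216]
tool_rot: [[-0.136, 0.991, -0.0], [0.991, 0.136, 0.0], [0.0, -0.0, -1.0]]
ft_force: [-0.0, 0.3, 0.1]
grip_width: 0.0848
gripper_force: 0.0
```

```bash
python3 -c "
from h import *
togo(.4424,-.1631,.014)"
```

```text
to go [-0.005  -0.0081  0.1076] yaw 7.82 pos [ 0.4497 -0.1571  0.1216] t 19.2 w 0.0848
```

Emit:
arm_command(
  deltas=[
    {"rx":0,"ry":0,"rz":0,"dx":-0.005,"dy":-0.0081,"dz":0,"fingers":0.085},
    {"rx":0,"ry":0,"rz":0,"dx":0,"dy":0,"dz":0.015,"fingers":0.085},
    {"rx":0,"ry":0,"rz":0,"dx":0,"dy":0,"dz":0.03,"fingers":0.085},
    {"rx":0,"ry":0,"rz":0,"dx":0,"dy":0,"dz":0.03,"fingers":0.085},
    {"rx":0,"ry":0,"rz":0,"dx":0,"dy":0,"dz":0.02,"fingers":0.085},
    {"rx":0,"ry":0,"rz":0,"dx":0,"dy":0,"dz":0.012,"fingers":0.085},
    {"rx":0,"ry":0,"rz":0,"dx":0,"dy":0,"dz":0,"fingers":0.075},
    {"rx":0,"ry":0,"rz":0,"dx":0,"dy":0,"dz":0,"fingers":0.068},
    {"rx":0,"ry":0,"rz":0,"dx":0,"dy":0,"dz":0,"fingers":0.053},
    {"rx":0,"ry":0,"rz":0,"dx":0,"dy":0,"dz":0,"fingers":0.053},
    {"rx":0,"ry":0,"rz":0,"dx":0,"dy":0,"dz":0,"fingers":0.053},
    {"rx":0,"ry":0,"rz":0,"dx":0,"dy":0,"dz":0,"fingers":0.053},
  ],
  squeeze=45,
)

```text
time_s: 20.4
position: [0.4422, -0.164, 0.0156]
tool_rot: [[-0.135, 0.991, 0.002], [0.991, 0.135, -0.002], [-0.002, 0.002, -1.0]]
ft_force: [-1.4, -0.1, 7.0]
grip_width: 0.0608
gripper_force: 49.3
```

```bash
python3 -c "
from h import *
togo(.4424,-.1631,.014)
togo(.6099,.1888,.145)"
```

```text
to go [0.0009 0.0004 0.0016] yaw 7.75 pos [ 0.4422 -0.164   0.0156] t 20.4 w 0.0608
to go [ 0.3268  0.214  -0.1296] yaw 7.75 pos [ 0.4422 -0.164   0.0156] t 20.4 w 0.0608
```

Emit:
arm_command(
  deltas=[
    {"rx":0,"ry":0,"rz":0,"dx":0,"dy":0,"dz":-0.02,"fingers":0.053},
    {"rx":0,"ry":0,"rz":0,"dx":0,"dy":0,"dz":-0.035,"fingers":0.053},
    {"rx":0,"ry":0,"rz":0,"dx":0,"dy":0,"dz":-0.04,"fingers":0.053},
    {"rx":0,"ry":0,"rz":0,"dx":0.01,"dy":0.006,"dz":-0.035,"fingers":0.053},
    {"rx":0,"ry":0,"rz":0,"dx":0.037,"dy":0.024,"dz":0,"fingers":0.053},
    {"rx":0,"ry":0,"rz":0,"dx":0.037,"dy":0.024,"dz":0,"fingers":0.053},
    {"rx":0,"ry":0,"rz":0,"dx":0.037,"dy":0.024,"dz":0,"fingers":0.053},
    {"rx":0,"ry":0,"rz":0,"dx":0.037,"dy":0.024,"dz":0,"fingers":0.053},
    {"rx":0,"ry":0,"rz":0,"dx":0.037,"dy":0.024,"dz":0,"fingers":0.053},
    {"rx":0,"ry":0,"rz":0,"dx":0.037,"dy":0.024,"dz":0,"fingers":0.053},
    {"rx":0,"ry":0,"rz":0,"dx":0.037,"dy":0.024,"dz":0,"fingers":0.053},
    {"rx":0,"ry":0,"rz":0,"dx":0.037,"dy":0.024,"dz":0,"fingers":0.053},
  ],
)

```text
time_s: 21.6
position: [0.597, 0.1681, 0.1449]
tool_rot: [[-0.135, 0.991, 0.0], [0.991, 0.135, -0.0], [-0.0, 0.0, -1.0]]
ft_force: [1.2, -0.4, -2.7]
grip_width: 0.0611
gripper_force: 50.4
```

Emit:
arm_command(
  deltas=[
    {"rx":0,"ry":0,"rz":0,"dx":0.02,"dy":0.016,"dz":0,"fingers":0.053},
    {"rx":0,"ry":0,"rz":0,"dx":0,"dy":0,"dz":0,"fingers":0.053},
    {"rx":0,"ry":0,"rz":0,"dx":0,"dy":0,"dz":0,"fingers":0.053},
    {"rx":0,"ry":0,"rz":0,"dx":0,"dy":0,"dz":0,"fingers":0.053},
  ],
)

```text
time_s: 22.0
position: [0.6095, 0.1874, 0.1445]
tool_rot: [[-0.134, 0.991, -0.0], [0.991, 0.134, -0.0], [-0.0, -0.0, -1.0]]
ft_force: [-0.2, -0.9, -3.1]
grip_width: 0.0609
gripper_force: 50.3
```

```bash
python3 -c "
from h import *
togo(.6099,.188,.0375)"
```

```text
to go [0.0006 0.0006 0.107 ] yaw 7.69 pos [0.6095 0.1874 0.1445] t 22.0 w 0.0609
```

Emit:
arm_command(
  deltas=[
    {"rx":0,"ry":0,"rz":0,"dx":0.0006,"dy":0.0006,"dz":0.02,"fingers":0.053},
    {"rx":0,"ry":0,"rz":0,"dx":0,"dy":0,"dz":0.03,"fingers":0.053},
    {"rx":0,"ry":0,"rz":0,"dx":0,"dy":0,"dz":0.03,"fingers":0.053},
    {"rx":0,"ry":0,"rz":0,"dx":0,"dy":0,"dz":0.014,"fingers":0.053},
    {"rx":0,"ry":0,"rz":0,"dx":0,"dy":0,"dz":0.007,"fingers":0.053},
    {"rx":0,"ry":0,"rz":0,"dx":0,"dy":0,"dz":0.004,"fingers":0.053},
    {"rx":0,"ry":0,"rz":0,"dx":0,"dy":0,"dz":0.002,"fingers":0.053},
    {"rx":0,"ry":0,"rz":0,"dx":0,"dy":0,"dz":0,"fingers":0.053},
    {"rx":0,"ry":0,"rz":0,"dx":0,"dy":0,"dz":0,"fingers":0.053},
  ],
)

```text
time_s: 22.9
position: [0.6108, 0.189, 0.0382]
tool_rot: [[-0.135, 0.991, 0.001], [0.991, 0.135, 0.0], [-0.0, 0.001, -1.0]]
ft_force: [-0.6, -0.6, -2.5]
grip_width: 0.0609
gripper_force: 50.2
```

Emit:
arm_command(
  deltas=[
    {"rx":0,"ry":0,"rz":0,"dx":0,"dy":0,"dz":0,"fingers":0.07},
    {"rx":0,"ry":0,"rz":0,"dx":0,"dy":0,"dz":0,"fingers":0.08},
    {"rx":0,"ry":0,"rz":0,"dx":0,"dy":0,"dz":0,"fingers":0.085},
    {"rx":0,"ry":0,"rz":0,"dx":0,"dy":0,"dz":-0.03,"fingers":0.085},
    {"rx":0,"ry":0,"rz":0,"dx":0,"dy":0,"dz":-0.03,"fingers":0.085},
    {"rx":0,"ry":0,"rz":0,"dx":0,"dy":0,"dz":-0.03,"fingers":0.085},
    {"rx":0,"ry":0,"rz":0,"dx":-0.01,"dy":-0.03,"dz":-0.03,"fingers":0.085},
    {"rx":0,"ry":0,"rz":0,"dx":-0.03,"dy":-0.035,"dz":0,"fingers":0.06},
    {"rx":0,"ry":0,"rz":0,"dx":-0.04,"dy":-0.035,"dz":0,"fingers":0.06},
    {"rx":0,"ry":0,"rz":0,"dx":-0.04,"dy":-0.035,"dz":0,"fingers":0.06},
    {"rx":0,"ry":0,"rz":0,"dx":0,"dy":0,"dz":0,"fingers":0.06},
    {"rx":0,"ry":0,"rz":0,"dx":0,"dy":0,"dz":0,"fingers":0.06},
  ],
)

```text
time_s: 24.1
position: [0.4963, 0.0565, 0.1579]
tool_rot: [[-0.133, 0.991, 0.001], [0.991, 0.133, 0.0], [-0.0, 0.001, -1.0]]
ft_force: [-0.2, 0.4, 0.0]
grip_width: 0.0596
gripper_force: 0.0
```

```bash
python3 - <<'E'
from h import *
togo(.4516,.0113,.14)
a,b=env.get_image("scene"),env.get_image("top")
for im in(b,a): print(hubfit(im,[.61,.1886],.086,.042,.016))
cv2.imwrite("pics/p2.png",np.vstack([cv2.resize(im["color"][s],(700,295),interpolation=cv2.INTER_CUBIC) for im,s in((b,np.s_[120:200,150:340]),(a,np.s_[180:290,170:431]))]))
E
```

```text
to go [-0.0388 -0.0504  0.0179] yaw 7.63 pos [0.4963 0.0565 0.1579] t 24.1 w 0.0596
(array([0.63249089, 0.19071095]), np.float64(33.39254623580377), np.float64(0.4270898680926387))
(array([0.61140681, 0.19087287]), np.float64(42.05272605403987), np.float64(0.9647316815946222))
```

View pics/p2.png

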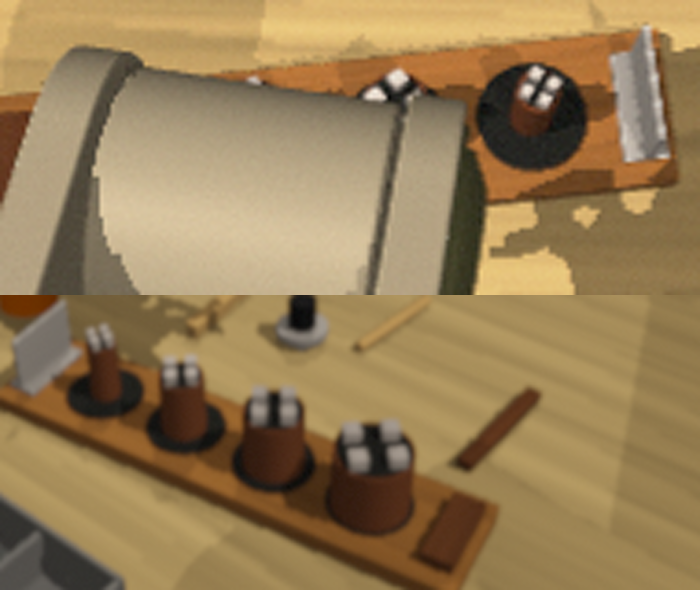

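```bash
python3 - <<'E'
from h import *
b,a=env.get_image("top"),env.get_image("scene")
for im,n,uv in((b,"t0",(258.5,233)),(a,"s0",(282,180))):
    im["color"]=cv2.imread(f"pics/{n}.png");g=im["color"].max(2);_,l,st,ce=cv2.connectedComponentsWithStats((g<55).astype(np.uint8))
    i=l[int(uv[1]),int(uv[0])];print(st[i],ce[i],[at_z(im,ce[i],z)[:2] for z in(.048,.032)])
    c=im["color"].astype(int);m=((c.max(2)-c.min(2)<40)&(c.max(2)>60)).astype(np.uint8);m[:int(uv[1])-14]=0;m[int(uv[1])+22:]=0;m[:,:int(uv[0])-14]=0;m[:,int(uv[0])+14:]=0
    v,u=np.nonzero(m);h=cv2.convexHull(np.stack([u,v],1).astype(np.float32));e=cv2.minEnclosingCircle(h);print(e,at_z(im,e[0],.016)[:2])
E
```

```text
[253 227  12  13 117] [258.38461538 232.85470085] [array([0.4528742 , 0.01106465]), array([0.4534857 , 0.01116203])]
((258.6707458496094, 233.18292236328125), 11.42302417755127) [0.45339018 0.01060443]
[277 180  10  13 116] [281.86206897 186.1637931 ] [array([0.47242149, 0.02623341]), array([0.45450621, 0.01384469])]
((281.19775390625, 189.75723266601562), 11.1163330078125) [0.45041329 0.00925761]
```

Emit:
arm_command(
  deltas=[
    {"rx":0,"ry":0,"rz":0,"dx":-0.019,"dy":-0.025,"dz":0,"fingers":0.06},
    {"rx":0,"ry":0,"rz":0,"dx":-0.0198,"dy":-0.0254,"dz":0,"fingers":0.06},
    {"rx":0,"ry":0,"rz":0,"dx":0,"dy":0,"dz":0.02,"fingers":0.06},
    {"rx":0,"ry":0,"rz":0,"dx":0,"dy":0,"dz":0.03,"fingers":0.06},
    {"rx":0,"ry":0,"rz":0,"dx":0,"dy":0,"dz":0,"fingers":0.06},
    {"rx":0,"ry":0,"rz":0,"dx":0,"dy":0,"dz":0,"fingers":0.06},
  ],
)

```text
time_s: 24.9
position: [0.452, 0.0123, 0.1076]
tool_rot: [[-0.136, 0.991, -0.001], [0.991, 0.136, 0.0], [0.0, -0.001, -1.0]]
ft_force: [-0.6, -0.7, 0.7]
grip_width: 0.0602
gripper_force: 0.0
```

```bash
python3 -c "
from h import *
togo(.4516,.0113,.021)"
```

```text
to go [-0.001  -0.0004  0.0866] yaw 7.79 pos [0.452  0.0123 0.1076] t 24.9 w 0.0602
```

Emit:
arm_command(
  deltas=[
    {"rx":0,"ry":0,"rz":0,"dx":-0.0005,"dy":0.0005,"dz":0.02,"fingers":0.06},
    {"rx":0,"ry":0,"rz":0,"dx":0,"dy":0,"dz":0.025,"fingers":0.06},
    {"rx":0,"ry":0,"rz":0,"dx":0,"dy":0,"dz":0.025,"fingers":0.06},
    {"rx":0,"ry":0,"rz":0,"dx":0,"dy":0,"dz":0.015,"fingers":0.06},
    {"rx":0,"ry":0,"rz":0,"dx":0,"dy":0,"dz":0,"fingers":0.05},
    {"rx":0,"ry":0,"rz":0,"dx":0,"dy":0,"dz":0,"fingers":0.042},
    {"rx":0,"ry":0,"rz":0,"dx":0,"dy":0,"dz":0,"fingers":0.035},
    {"rx":0,"ry":0,"rz":0,"dx":0,"dy":0,"dz":0,"fingers":0.028},
    {"rx":0,"ry":0,"rz":0,"dx":0,"dy":0,"dz":0,"fingers":0.022},
    {"rx":0,"ry":0,"rz":0,"dx":0,"dy":0,"dz":0,"fingers":0.022},
    {"rx":0,"ry":0,"rz":0,"dx":0,"dy":0,"dz":0,"fingers":0.022},
  ],
  squeeze=25,
)

```text
time_s: 26.0
position: [0.453, 0.0113, 0.0234]
tool_rot: [[-0.135, 0.991, 0.003], [0.991, 0.135, -0.0], [-0.001, 0.003, -1.0]]
ft_force: [0.1, 0.9, 7.2]
grip_width: 0.0276
gripper_force: 24.2
```

Next I release, turn the tool 90° about the knob and grip again. That centres the cap both ways.

Emit:
arm_command(
  deltas=[
    {"rx":0,"ry":0,"rz":0,"dx":0,"dy":0,"dz":0,"fingers":0.04},
    {"rx":0,"ry":0,"rz":0,"dx":0,"dy":0,"dz":0,"fingers":0.05},
    {"rx":0,"ry":0,"rz":-0.1428,"dx":0,"dy":0,"dz":0,"fingers":0.05},
    {"rx":0,"ry":0,"rz":-0.1428,"dx":0,"dy":0,"dz":0,"fingers":0.05},
    {"rx":0,"ry":0,"rz":-0.1428,"dx":0,"dy":0,"dz":0,"fingers":0.05},
    {"rx":0,"ry":0,"rz":-0.1428,"dx":0,"dy":0,"dz":0,"fingers":0.05},
    {"rx":0,"ry":0,"rz":-0.1428,"dx":0,"dy":0,"dz":0,"fingers":0.05},
    {"rx":0,"ry":0,"rz":-0.1428,"dx":0,"dy":0,"dz":0,"fingers":0.05},
    {"rx":0,"ry":0,"rz":-0.1428,"dx":0,"dy":0,"dz":0,"fingers":0.05},
    {"rx":0,"ry":0,"rz":-0.1428,"dx":0,"dy":0,"dz":0,"fingers":0.05},
    {"rx":0,"ry":0,"rz":-0.1428,"dx":0,"dy":0,"dz":0,"fingers":0.05},
    {"rx":0,"ry":0,"rz":-0.1428,"dx":0,"dy":0,"dz":0,"fingers":0.05},
  ],
)

```text
time_s: 27.2
position: [0.452, 0.0114, 0.0223]
tool_rot: [[-1.0, 0.002, -0.0], [0.002, 1.0, 0.0], [0.0, 0.0, -1.0]]
ft_force: [-0.0, -0.5, 1.0]
grip_width: 0.0498
gripper_force: 0.0
```

Emit:
arm_command(
  deltas=[
    {"rx":0,"ry":0,"rz":-0.1428,"dx":0,"dy":0,"dz":0,"fingers":0.05},
    {"rx":0,"ry":0,"rz":0,"dx":0,"dy":0,"dz":0,"fingers":0.042},
    {"rx":0,"ry":0,"rz":0,"dx":0,"dy":0,"dz":0,"fingers":0.035},
    {"rx":0,"ry":0,"rz":0,"dx":0,"dy":0,"dz":0,"fingers":0.028},
    {"rx":0,"ry":0,"rz":0,"dx":0,"dy":0,"dz":0,"fingers":0.022},
    {"rx":0,"ry":0,"rz":0,"dx":0,"dy":0,"dz":0,"fingers":0.022},
    {"rx":0,"ry":0,"rz":0,"dx":0,"dy":0,"dz":0,"fingers":0.022},
  ],
  squeeze=40,
)

```text
time_s: 27.9
position: [0.452, 0.0116, 0.0225]
tool_rot: [[-0.991, -0.134, 0.0], [-0.134, 0.991, 0.0], [-0.0, 0.0, -1.0]]
ft_force: [-1.8, 2.7, 5.3]
grip_width: 0.0267
gripper_force: 39.2
```

```bash
python3 -c "
from h import *
print(env.observe()['q'],env.observe()['gripper_force'])
togo(.70,.22,.45)"
```

```text
[-1.36020601e+01  2.89468951e+01  1.05794729e+02  2.17111250e-02
  4.52571550e+01 -1.11296049e+02] 39.157315492630005
to go [-0.2736  0.1735 -0.4274] yaw 97.68 pos [0.452  0.0116 0.0225] t 27.9 w 0.0267
```

Emit:
arm_command(
  deltas=[
    {"rx":0,"ry":0,"rz":0,"dx":0,"dy":0,"dz":-0.02,"fingers":0.02},
    {"rx":0,"ry":0,"rz":0,"dx":0,"dy":0,"dz":-0.035,"fingers":0.02},
    {"rx":0,"ry":0,"rz":0,"dx":0,"dy":0,"dz":-0.035,"fingers":0.02},
    {"rx":0,"ry":0,"rz":0,"dx":0,"dy":0,"dz":-0.035,"fingers":0.02},
    {"rx":0,"ry":0,"rz":0,"dx":-0.014,"dy":0.011,"dz":-0.035,"fingers":0.02},
    {"rx":0,"ry":0,"rz":0,"dx":-0.014,"dy":0.011,"dz":-0.035,"fingers":0.02},
    {"rx":0,"ry":0,"rz":0,"dx":-0.014,"dy":0.011,"dz":-0.035,"fingers":0.02},
    {"rx":0,"ry":0,"rz":0,"dx":-0.014,"dy":0.011,"dz":-0.035,"fingers":0.02},
    {"rx":0,"ry":0,"rz":0,"dx":-0.014,"dy":0.011,"dz":-0.035,"fingers":0.02},
    {"rx":0,"ry":0,"rz":0,"dx":-0.014,"dy":0.011,"dz":-0.035,"fingers":0.02},
    {"rx":0,"ry":0,"rz":0,"dx":-0.014,"dy":0.011,"dz":-0.035,"fingers":0.02},
    {"rx":0,"ry":0,"rz":0,"dx":-0.014,"dy":0.011,"dz":-0.035,"fingers":0.02},
  ],
)

```text
time_s: 29.1
position: [0.5514, 0.1141, 0.4283]
tool_rot: [[-0.991, -0.133, -0.001], [-0.133, 0.991, -0.0], [0.001, -0.0, -1.0]]
ft_force: [0.6, 0.2, -0.3]
grip_width: 0.0267
gripper_force: 39.6
```

Emit:
arm_command(
  deltas=[
    {"rx":0,"ry":0,"rz":0,"dx":-0.014,"dy":0.011,"dz":-0.035,"fingers":0.02},
    {"rx":0,"ry":0,"rz":0,"dx":-0.014,"dy":0.011,"dz":-0.035,"fingers":0.02},
    {"rx":0,"ry":0,"rz":0,"dx":-0.014,"dy":0.011,"dz":-0.02,"fingers":0.02},
    {"rx":0,"ry":0,"rz":0,"dx":0,"dy":0,"dz":0,"fingers":0.02},
    {"rx":0,"ry":0,"rz":0,"dx":0,"dy":0,"dz":0,"fingers":0.02},
    {"rx":0,"ry":0,"rz":0,"dx":0,"dy":0,"dz":0,"fingers":0.02},
  ],
)

```text
time_s: 29.7
position: [0.5863, 0.1512, 0.5162]
tool_rot: [[-0.991, -0.134, 0.005], [-0.134, 0.991, 0.0], [-0.005, -0.0, -1.0]]
ft_force: [-0.5, -0.8, -0.9]
grip_width: 0.0265
gripper_force: 40.1
```

```bash
python3 - <<'E'
from h import *
np.set_printoptions(precision=4,suppress=True)
togo(.6,.16,.5);o=env.observe();print(o["q"])
b,a=env.get_image("top"),env.get_image("scene")
print(hubfit(b,[.61,.1886],.086,.042,.016))
p=np.array(o["position"]);u=proj(a,p).astype(int);print(u)
c=a["color"][u[1]-40:u[1]+40,u[0]-50:u[0]+50];cv2.imwrite("pics/key1.png",cv2.resize(c,None,fx=7,fy=7,interpolation=cv2.INTER_CUBIC))
cv2.imwrite("pics/key1raw.png",a["color"])
E
```

```text
to go [-0.0147  0.0069  0.0163] yaw 97.69 pos [0.5863 0.1512 0.5162] t 29.7 w 0.0265
[  3.267   30.9385  12.6794   0.0104 136.11   -94.4188]
(array([0.6103, 0.1882]), np.float64(42.90557340723476), np.float64(0.9651716289121184))
[315 -16]Traceback (most recent call last):
  File "<stdin>", line 7, in <module>
cv2.error: OpenCV(4.12.0) /io/opencv/modules/imgproc/src/resize.cpp:4208: error: (-215:Assertion failed) !ssize.empty() in function 'resize'
```

Emit:
arm_command(
  deltas=[
    {"rx":0,"ry":0,"rz":0,"dx":0,"dy":0,"dz":0.03,"fingers":0.02},
    {"rx":0,"ry":0,"rz":0,"dx":0,"dy":0,"dz":0.03,"fingers":0.02},
    {"rx":0,"ry":0,"rz":0,"dx":-0.01,"dy":-0.01,"dz":0.03,"fingers":0.02},
    {"rx":0,"ry":0,"rz":0,"dx":-0.013,"dy":-0.014,"dz":0.016,"fingers":0.02},
    {"rx":0,"ry":0,"rz":0,"dx":-0.013,"dy":-0.014,"dz":0,"fingers":0.02},
    {"rx":0,"ry":0,"rz":0,"dx":0,"dy":0,"dz":0,"fingers":0.02},
    {"rx":0,"ry":0,"rz":0,"dx":0,"dy":0,"dz":0,"fingers":0.02},
    {"rx":0,"ry":0,"rz":0,"dx":0,"dy":0,"dz":0,"fingers":0.02},
  ],
)

```text
time_s: 30.6
position: [0.6269, 0.1191, 0.4104]
tool_rot: [[-0.991, -0.135, 0.004], [-0.135, 0.991, 0.0], [-0.004, -0.0, -1.0]]
ft_force: [-0.6, 0.2, -0.7]
grip_width: 0.0266
gripper_force: 40.1
```

```bash
cat > k.py <<'E'
from h import *
import sys
np.set_printoptions(precision=4,suppress=True)
togo(.6,.16,.5);o=env.observe();print(o["q"])
a=env.get_image("scene")
p=np.array(o["position"]);u=proj(a,p).astype(int);print(u)
t=max(u[1]-40,0);c=a["color"][t:u[1]+40,u[0]-50:u[0]+50];cv2.imwrite(f"pics/{sys.argv[1]}.png",cv2.resize(c,None,fx=7,fy=7,interpolation=cv2.INTER_CUBIC))
cv2.imwrite(f"pics/{sys.argv[1]}raw.png",a["color"]);print("crop origin",u[0]-50,t)
E
python3 k.py key1
```

```text
to go [ 0.0208  0.0441 -0.0897] yaw 97.76 pos [0.6269 0.1191 0.4104] t 30.6 w 0.0266
[  0.139   29.9083  32.3406   0.0281 117.5349 -97.6034]
[277  64]
crop origin 227 24
```

View pics/key1.png

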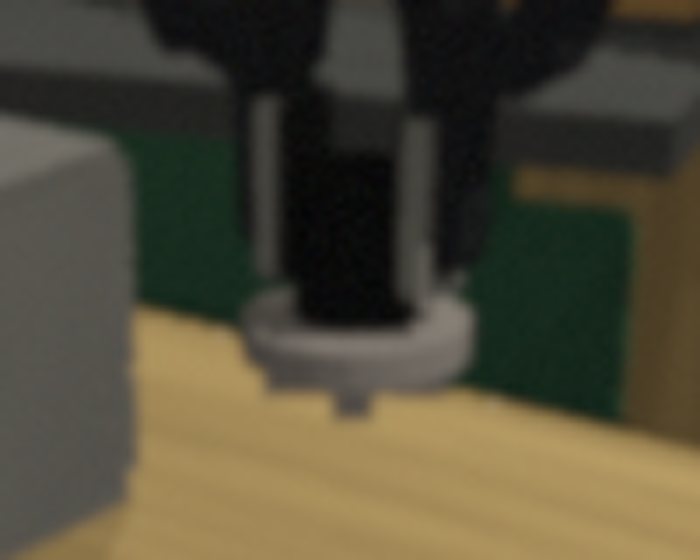

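```bash
cat > kf.py <<'E'
from h import *
from scipy.optimize import minimize
def keyfit(im,p,yaw0,dz=.0225):
    """fit cap origin (world) and key yaw from the silhouette of flange and key"""
    S=8;c=im["color"].astype(int);u0=proj(im,np.array(p)-[0,0,dz-.008]).astype(int)-[24,11];w,h=48,28
    c=c[u0[1]:u0[1]+h,u0[0]:u0[0]+w];M=((c[...,2]-c[...,0]<38)&(c.max(2)>75)).astype(np.float32)
    t=np.linspace(0,2*np.pi,48)
    def hull(B,P):
        q=np.array([(proj(im,x)-u0+.5)*S for x in P],np.float32);cv2.fillConvexPoly(B,np.round(cv2.convexHull(q)*16).astype(np.int32),1,shift=4)
    def ren(v):
        B=np.zeros((h*S,w*S),np.float32);o=np.array(v[:3])
        hull(B,[o+[.025*np.cos(a),.025*np.sin(a),z] for a in t for z in(.008,.016)])
        cs,sn=np.cos(v[3]),np.sin(v[3])
        for l,b in((.02,.0045),(.0045,.02)):
            hull(B,[o+[cs*i*l-sn*j*b,sn*i*l+cs*j*b,z] for i in(-1,1) for j in(-1,1) for z in(0,.008)])
        return cv2.GaussianBlur(cv2.resize(B,(w,h),interpolation=cv2.INTER_AREA),(0,0),.6)
    C=cv2.GaussianBlur(M,(0,0),.6)
    def cost(v):
        R=ren(v);top=int(proj(im,np.array(v[:3])+[0,0,.010])[1]-u0[1]) # only rows below the flange's middle
        return ((R-C)[max(top,0):]**2).sum()
    best=None
    for y in yaw0:
        x0=np.r_[np.array(p)-[0,0,dz],np.radians(y)]
        r=minimize(cost,x0,method="Nelder-Mead",options=dict(initial_simplex=np.vstack([x0]+[x0+e for e in np.diag([.003,.003,.003,.1])]),xatol=1e-5,fatol=1e-4,maxiter=600))
        if best is None or r.fun<best.fun: best=r
    return best.x[:3],np.degrees(best.x[3])%90,best.fun,M
E
python3 - <<'E'
from kf import *
np.set_printoptions(precision=4,suppress=True)
a=env.get_image("scene");a["color"]=cv2.imread("pics/key1raw.png")
for y in(10,22,30,38,50):
    r=keyfit(a,[.6269,.1191,.4104],[y]);print(y,*r[:3])
for q in r[3]: print("".join(".#"[int(v)] for v in q))
E
```

```text
10 [0.6257 0.1183 0.3876] 33.8858879236054 13.220882415771484
22 [0.6257 0.1179 0.3876] 33.79195074089486 13.19957160949707
30 [0.6269 0.1191 0.3882] 32.99550869647058 13.267643928527832
38 [0.6266 0.1189 0.388 ] 33.087230853821254 13.213700294494629
50 [0.6289 0.1205 0.3895] 32.776392142115 14.918122291564941
.................................##.............
.................................##.............
.................................###............
.................................#####..........
.............##..................#######........
............##....................#######.......
..................................#######.......
..................................########......
.....##...###....................#########......
........#.#############..#.###############......
.........################################.......
.........#.##############################.......
.........#...############################.......
..........#...###########################.......
...........##....#######################........
............##...######################.........
............##########################..........
.............##########################..#......
.....................######.................##..
......................#####.....................
......................#####.....................
................................................
................................................
................................................
................................................
................................................
................................................
................................................
```

Emit:
arm_command(
  deltas=[
    {"rx":0,"ry":0,"rz":-0.07,"dx":0,"dy":0,"dz":0,"fingers":0.02},
    {"rx":0,"ry":0,"rz":-0.07,"dx":0,"dy":0,"dz":0,"fingers":0.02},
    {"rx":0,"ry":0,"rz":-0.07,"dx":0,"dy":0,"dz":0,"fingers":0.02},
    {"rx":0,"ry":0,"rz":0,"dx":0,"dy":0,"dz":0,"fingers":0.02},
    {"rx":0,"ry":0,"rz":0,"dx":0,"dy":0,"dz":0,"fingers":0.02},
  ],
)

```text
time_s: 31.2
position: [0.6271, 0.119, 0.4095]
tool_rot: [[-0.942, -0.337, 0.002], [-0.337, 0.942, 0.0], [-0.002, -0.0, -1.0]]
ft_force: [0.4, 0.3, -1.7]
grip_width: 0.0267
gripper_force: 40.1
```

```bash
python3 k.py key2; python3 - <<'E'
from kf import *
np.set_printoptions(precision=4,suppress=True)
a=env.get_image("scene")
for y in(22,35,42,50):
    r=keyfit(a,env.observe()["position"],[y]);print(y,*r[:3])
for q in r[3]: print("".join(".#"[int(v)] for v in q))
E
```

```text
to go [ 0.0115  0.0477 -0.0906] yaw 109.68 pos [0.6271 0.119  0.4095] t 31.2 w 0.0267
[   0.1308   29.9711   32.3737    0.0237  117.5441 -109.5418]
[277  64]
crop origin 227 24
22 [0.628  0.1203 0.3881] 41.95318773050954 13.244843482971191
35 [0.627  0.1195 0.3876] 42.25963010589687 13.13780403137207
42 [0.627  0.1194 0.3876] 42.277104551761816 13.131136894226074
50 [0.6277 0.1199 0.3879] 41.81477074654697 13.257796287536621
...................................##...........
...................................##...........
...................................###..........
..................................####..........
............###...................######........
............###...................#######.......
.............#....................########......
.....##...######..................########......
........###########............###########......
.........#################################......
.........################################.......
.........#.##############################.......
..........#..############################.......
..........##...##########################.......
...........##....#######################........
............#.....#####################.........
............##.########################..#......
.............##################.............##..
.......................#######..................
........................#####...................
........................#####...................
................................................
................................................
................................................
................................................
................................................
................................................
................................................
```

```bash
python3 -c "
from h import *
togo(.6101,.1894,.13)"
```

```text
to go [-0.0072  0.0722  0.2793] yaw 109.7 pos [0.6272 0.1189 0.4093] t 31.3 w 0.0265
```

Emit:
arm_command(
  deltas=[
    {"rx":0,"ry":0,"rz":0,"dx":-0.001,"dy":0.012,"dz":0.02,"fingers":0.02},
    {"rx":0,"ry":0,"rz":0,"dx":-0.0012,"dy":0.012,"dz":0.03,"fingers":0.02},
    {"rx":0,"ry":0,"rz":0,"dx":-0.001,"dy":0.012,"dz":0.03,"fingers":0.02},
    {"rx":0,"ry":0,"rz":0,"dx":-0.001,"dy":0.012,"dz":0.03,"fingers":0.02},
    {"rx":0,"ry":0,"rz":0,"dx":-0.001,"dy":0.012,"dz":0.03,"fingers":0.02},
    {"rx":0,"ry":0,"rz":0,"dx":-0.002,"dy":0.012,"dz":0.03,"fingers":0.02},
    {"rx":0,"ry":0,"rz":0,"dx":0,"dy":0,"dz":0.03,"fingers":0.02},
    {"rx":0,"ry":0,"rz":0,"dx":0,"dy":0,"dz":0.03,"fingers":0.02},
    {"rx":0,"ry":0,"rz":0,"dx":0,"dy":0,"dz":0.03,"fingers":0.02},
    {"rx":0,"ry":0,"rz":0,"dx":0,"dy":0,"dz":0.02,"fingers":0.02},
    {"rx":0,"ry":0,"rz":0,"dx":0,"dy":0,"dz":0,"fingers":0.02},
    {"rx":0,"ry":0,"rz":0,"dx":0,"dy":0,"dz":0,"fingers":0.02},
  ],
)

```text
time_s: 32.5
position: [0.6105, 0.1891, 0.1299]
tool_rot: [[-0.941, -0.338, 0.002], [-0.338, 0.941, 0.0], [-0.002, -0.0, -1.0]]
ft_force: [-0.2, -0.4, -1.0]
grip_width: 0.0267
gripper_force: 40.1
```

```bash
sed -i 's/togo(.6,.16,.5)/togo(.6101,.1894,.1005)/' k.py; python3 k.py seat1
```

```text
to go [0.0003 0.0004 0.0294] yaw 109.74 pos [0.6105 0.1891 0.1299] t 32.5 w 0.0267
[   6.6104   35.2638   68.0899    0.0124   76.5201 -103.1304]
[310 216]
crop origin 260 176
```

View pics/seat1.png

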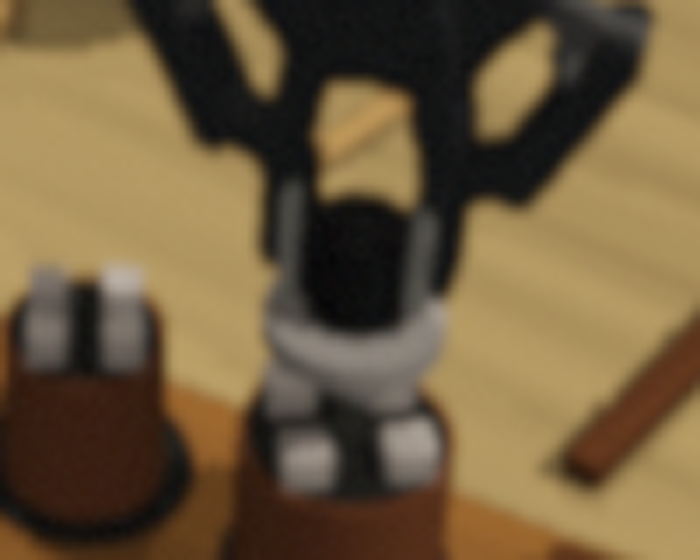

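The cap hangs over drum62. The flange centre is at crop column 357, and the front hub blocks at 303 and 410 have their middle at 356.5, so it is aligned. I lower it slowly.

Emit:
arm_command(
  deltas=[
    {"rx":0,"ry":0,"rz":0,"dx":0.0003,"dy":0.0004,"dz":0.01,"fingers":0.02},
    {"rx":0,"ry":0,"rz":0,"dx":0,"dy":0,"dz":0.009,"fingers":0.02},
    {"rx":0,"ry":0,"rz":0,"dx":0,"dy":0,"dz":0.002,"fingers":0.02},
    {"rx":0,"ry":0,"rz":0,"dx":0,"dy":0,"dz":0.002,"fingers":0.02},
    {"rx":0,"ry":0,"rz":0,"dx":0,"dy":0,"dz":0.002,"fingers":0.02},
    {"rx":0,"ry":0,"rz":0,"dx":0,"dy":0,"dz":0,"fingers":0.02},
    {"rx":0,"ry":0,"rz":0,"dx":0,"dy":0,"dz":0,"fingers":0.02},
  ],
)

```text
time_s: 33.25
position: [0.6098, 0.1893, 0.1043]
tool_rot: [[-0.941, -0.338, 0.002], [-0.338, 0.941, 0.0], [-0.002, -0.0, -1.0]]
ft_force: [-0.2, -0.2, -1.7]
grip_width: 0.0269
gripper_force: 40.1
```

Emit:
arm_command(
  deltas=[
    {"rx":0,"ry":0,"rz":0,"dx":0,"dy":0,"dz":0.0015,"fingers":0.02},
    {"rx":0,"ry":0,"rz":0,"dx":0,"dy":0,"dz":0.001,"fingers":0.02},
    {"rx":0,"ry":0,"rz":0,"dx":0,"dy":0,"dz":0.001,"fingers":0.02},
    {"rx":0,"ry":0,"rz":0,"dx":0,"dy":0,"dz":0,"fingers":0.02},
    {"rx":0,"ry":0,"rz":0,"dx":0,"dy":0,"dz":0,"fingers":0.02},
  ],
)

```text
time_s: 33.75
position: [0.6099, 0.1894, 0.101]
tool_rot: [[-0.941, -0.338, 0.002], [-0.338, 0.941, 0.0], [-0.002, -0.0, -1.0]]
ft_force: [-0.7, 0.4, 3.6]
grip_width: 0.0267
gripper_force: 40.5
```

Emit:
arm_command(
  deltas=[
    {"rx":0,"ry":0,"rz":0,"dx":0,"dy":0,"dz":0,"fingers":0.035},
    {"rx":0,"ry":0,"rz":0,"dx":0,"dy":0,"dz":0,"fingers":0.05},
    {"rx":0,"ry":0,"rz":0,"dx":0,"dy":0,"dz":0,"fingers":0.05},
    {"rx":0,"ry":0,"rz":0,"dx":0,"dy":0,"dz":-0.02,"fingers":0.05},
    {"rx":0,"ry":0,"rz":0,"dx":0,"dy":0,"dz":-0.03,"fingers":0.05},
    {"rx":0,"ry":0,"rz":0,"dx":0,"dy":0,"dz":-0.035,"fingers":0.05},
    {"rx":0,"ry":0,"rz":0,"dx":0,"dy":0,"dz":-0.035,"fingers":0.05},
    {"rx":0,"ry":0,"rz":0,"dx":0.04,"dy":0,"dz":-0.03,"fingers":0.05},
    {"rx":0,"ry":0,"rz":0,"dx":0.04,"dy":0.02,"dz":0,"fingers":0.05},
    {"rx":0,"ry":0,"rz":0,"dx":0.04,"dy":0.02,"dz":0,"fingers":0.05},
    {"rx":0,"ry":0,"rz":0,"dx":0.04,"dy":0.02,"dz":0,"fingers":0.05},
    {"rx":0,"ry":0,"rz":0,"dx":0.04,"dy":0.03,"dz":0,"fingers":0.05},
  ],
)

```text
time_s: 34.95
position: [0.3892, 0.2059, 0.2502]
tool_rot: [[-0.942, -0.337, 0.002], [-0.337, 0.942, 0.0], [-0.002, -0.0, -1.0]]
ft_force: [-0.4, 0.1, 0.5]
grip_width: 0.0499
gripper_force: 0.0
```

Emit:
arm_command(
  deltas=[
    {"rx":0,"ry":0,"rz":0,"dx":0,"dy":0.05,"dz":0,"fingers":0.05},
    {"rx":0,"ry":0,"rz":0,"dx":0,"dy":0.05,"dz":0,"fingers":0.05},
    {"rx":0,"ry":0,"rz":0,"dx":0,"dy":0.05,"dz":0,"fingers":0.05},
    {"rx":0,"ry":0,"rz":0,"dx":0,"dy":0.05,"dz":0,"fingers":0.05},
    {"rx":0,"ry":0,"rz":0,"dx":0,"dy":0,"dz":0,"fingers":0.05},
    {"rx":0,"ry":0,"rz":0,"dx":0,"dy":0,"dz":0,"fingers":0.05},
    {"rx":0,"ry":0,"rz":0,"dx":0,"dy":0,"dz":0,"fingers":0.05},
  ],
)

```text
time_s: 35.65
position: [0.3236, 0.3938, 0.2502]
tool_rot: [[-0.941, -0.337, 0.001], [-0.337, 0.941, -0.0], [-0.001, -0.0, -1.0]]
ft_force: [-0.3, 0.0, -0.0]
grip_width: 0.0501
gripper_force: 0.0
```

```bash
python3 - <<'E'
from h import *
a,b=env.get_image("scene"),env.get_image("top")
for n,xy,ac,sl in(("26",[.643,-.063],.016,.005),("38",[.632,.0206],.026,.008),("50",[.621,.105],.034,.011)):
    for im in(b,a): print(n,hubfit(im,xy,.086,ac,sl))
print(env.observe()["position"],[ (d["location"],d["p"]) for im in (b,a) for d in env.tip_of("cap",im)], [proj(im,[.6108,.1896,.078]) for im in(b,a)])
cv2.imwrite("pics/end.png",np.vstack([cv2.resize(im["color"][s],(700,295),interpolation=cv2.INTER_CUBIC) for im,s in((b,np.s_[120:200,150:340]),(a,np.s_[180:290,170:431]))]))
E
```

```text
26 (array([ 0.64190351, -0.06365417]), np.float64(63.11765292871082), np.float64(0.9479363057357909))
26 (array([ 0.64339474, -0.06122045]), np.float64(59.98657650525318), np.float64(0.5183273684406753))
38 (array([0.63260017, 0.01917913]), np.float64(42.260448760084955), np.float64(0.9633928920193074))
38 (array([0.63319484, 0.02069276]), np.float64(42.69783240261465), np.float64(0.9471524737577641))
50 (array([0.62036395, 0.1032895 ]), np.float64(36.80902024180612), np.float64(0.967144357157577))
50 (array([0.62083019, 0.10540845]), np.float64(37.44194117428883), np.float64(0.9601899301431815))
[0.32388947 0.39350272 0.25041653] [([179.7, 154.8], 0.57), ([307.8, 239.6], 0.78), ([206.8, 214.5], 0.36)] [array([176.45514843, 155.14242179]), array([308.63351251, 236.58896276])]
```

View pics/end.png

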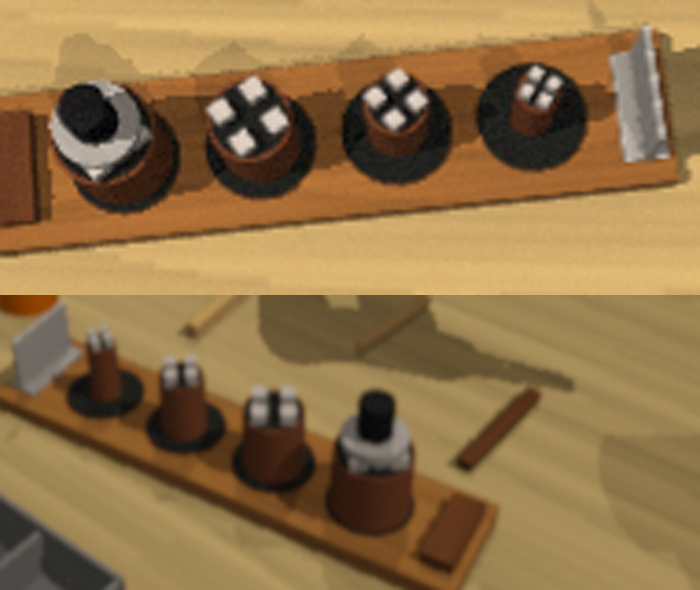

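```bash
python3 - <<'E'
from h import *
a,b=env.get_image("scene"),env.get_image("top")
c=[.6106,.1893];v=[]
for im in(b,a):
    S=9;u=proj(im,[*c,.1]).astype(int)-[22,32];B=cv2.resize(im["color"][u[1]:u[1]+64,u[0]:u[0]+44],None,fx=S,fy=S,interpolation=cv2.INTER_CUBIC)
    for z,r,col in((.126,.014,(0,255,255)),(.094,.014,(0,255,255)),(.094,.025,(0,255,0)),(.086,.025,(255,0,255)),(.076,.031,(255,200,0))):
        P=np.array([(proj(im,[c[0]+r*np.cos(t),c[1]+r*np.sin(t),z])-u+.5)*S for t in np.linspace(0,6.28,60)]);cv2.polylines(B,[P.astype(np.int32)],True,col,1)
    v.append(B)
cv2.imwrite("pics/chk.png",np.hstack(v))
E
```

```text
(no output)
```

View pics/chk.png

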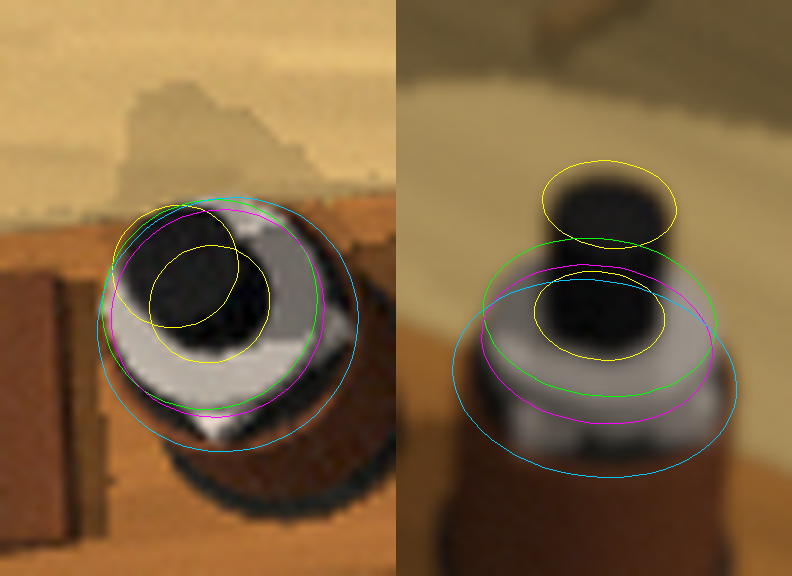

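The seated-height outlines match the cap in both views: the flange lies flat on the hub of the largest drum, and all four drums stand in order on their pads. I hand it in.

```bash
python3 -c "
from rig import env
print(env.close_job())"
```

```text
the job is handed in; nothing more can be done
None
```

The job is handed in: the four drums stand upright within about 2 mm of their pad centres, smallest next to the bracket and largest at the far end, with the cap seated on the largest; robot time was about 36 s.

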